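# Stand the washed bud vases up in the packing tray

### The arm

A 6-joint arm with a two-finger parallel gripper is mounted at the origin on the work surface; the furniture and walls round the work are solid. World frame = base frame: x ahead of the robot, y to its left, z up, the work surface at z = 0. Lengths are in mm, angles in degrees, forces in N, time in s.
With the tool pointing down it reaches from about 300 to 850 mm from the base axis. Payload 4.2 kg.
Tool frame: the origin (TCP) lies midway between the tips of the shut fingers; the grasp point (between the pads) lies 19 mm behind it; x points along the fingers, z is the direction in which the jaws open and shut, and the axes are right-handed (so a half turn about x gives the same grasp; the last joint's range is limited). The gripper opens to 91 mm and grips with 3 to 60 N. Pads are 32 mm wide; open, the fingers measure 118 mm over their backs; the gripper's body (76 mm by 178 mm) begins 60 mm behind the grasp point.
Start: joints at [71.219, 18.312, 89.639, -0, 72.044, -1.146], TCP at [174.207, 547.996, 174.176] pointing down, gripper open.
Joint ranges: [-177.97, 177.97], [-48.28, 115.42], [12.27, 149.76], [-77.06, 257.06], [2.81, 150.46], [-146.56, 146.56]. Speed limits (degrees/s): [147.25, 147.25, 180, 180, 180, 180].

### API

Orientations are given as [roll, pitch, yaw] about the fixed x, y, z axes, in that order (R = Rz(yaw) Ry(pitch) Rx(roll)).
In Python, from workcell import env gives the robot as it stands.
- The arm moves only by the tool send_rows, never from a script. Its argument "commands" is a list that holds one entry, the list of rows, each a list of 6 numbers: the shift along the tool's x, y, z normalised to -1 to 1, where 1 is 0.1 m, then the turn, a rotation vector about the tool's x, y, z normalised to -1 to 1, where 1 is 2 pi rad. In form: [[[x, y, z, wx, wy, wz], ...]]. A call has 1 to 20 rows; each row is the pose to reach, as a shift and turn from the pose commanded when the call began, along the tool's axes at that moment, turning the shorter way round; what a row does not reach only later rows make up. A row lasts 1/8 s, in which the tool goes at most 62.5 mm and 10.7 degrees, less where a joint would pass 70% of its speed; a pose out of reach is approached as far as the arm can. A call with a number of a shift or a turn outside -1 to 1 is refused whole. A call with a gripper value outside its range is refused whole. "jaw" is the closure, from -1 (fully open) to 1 (shut), so that 0 is half open, set as the call begins (left out, the last holds). The fingers move at their own pace and stop on an object; "force" is the grip in N (left out, the last holds). Time passes only in rows, so rows that repeat a pose let the fingers close. It gives the time, the measured TCP pose, the force and the opening at its end, in the units of the state.
- env.state(): the state, without advancing time (a new reading comes with each control period).
- env.grab_frame(name): name is "scene" or "top" or "wrist"; returns (picture, depth): 480x640x3 uint8, red, green, blue; 480x640 float32, mm along the optical axis (not along the pixel's ray), 0 where there is no reading.
- env.get_calibration(name): a dict with "mtx" (3x3 intrinsics, pixels), "camera_from_world" (4x4, takes a point from world to camera coordinates). Camera axes: x right, y up, looking along -z (the intrinsics and any distortion apply to the point x, -y, -z); pixel columns grow to the right and rows downward; lengths in mm; the calibration is good to about 2 mm. A picture is of the moment at which its call begins: read the wrist's pose just before it. get_calibration takes no time and is no camera call; for the wrist camera it gives the pose at the moment of the call.
- env.job_done(): hands the job in, once; it reports no verdict.
The state is a dict: "time_s": time; "qpos": joint angles; "qvel": joint speeds; "effort": joint torques, N m; "ee_pos": TCP position; "ee_rot": TCP orientation; "force": force on the tool from outside, world axes, zero at the start; "torque": the same for the moment, N m; "gripper_width": finger opening in mm.
Only numpy, scipy, OpenCV 4.12 (cv2) and the standard library are available. Lean on these libraries where they do the work, as an engineer would, in place of code of your own. Each camera call takes 0.05 s, during which the arm holds its last target.

### The job

Two washed glass bud vases lie on their sides in wooden drying cradles. Stand each of them upright, foot down and mouth up, in its own blue-cushioned end compartment of the wooden packing tray (either vase in either end; the green stem tape stays in the middle). They are thin glass: squeeze with no more than about 30 N, and lower each one until it just rests on its cushion, whose height differs, so feel for it: press it with less than 10 N and do not let the vase drop. Leave the duck where it is.

Things in the scene. Friction and masses are not known exactly. Their poses are not given: they have to be found in the camera images.
- vase_a_mid (a point): Mid-height centre of the larger green glass bud vase, 148 mm tall, 0.12 kg; z runs from foot to mouth. Lies in its cradle, mouth roughly to the robot's left and 10 degrees up. The bulb is 47 mm across up to 54 mm above the foot; from there to the mouth the neck is felt by the fingers as 24 mm across, though it looks slimmer. Balances about 50 mm above the foot.
- vase_b_mid (a point): Mid-height centre of the smaller green glass bud vase, 142 mm tall, 0.12 kg; z runs from foot to mouth. Lies in its cradle, mouth roughly to the robot's right and 10 degrees up. The bulb is 45 mm across up to 52 mm above the foot; from there to the mouth the neck is felt by the fingers as 23 mm across, though it looks slimmer. Balances about 50 mm above the foot.
- tray: Fixed pale wooden tray, 86 (x) by 238 (y) mm, outer walls 56 mm high, partitions 50 mm high, all 5.5 mm thick, floor 6 mm. Origin on the table under its centre; z up, x roughly away from the robot. Three compartments in a row along y, each 75 (x) by 72 (y) mm inside; the end ones have blue cushions, the middle one holds stem tape.
- cell_left (a point): Centre of the wooden floor (6 mm above the table) of the tray's end compartment at its +y side, 77.5 mm from the tray's centre; axes as the tray. A springy blue cushion, filling the compartment, covers it: its top is set 8 to 28 mm above this point, differing from time to time and in each compartment; it gives about 1 mm under the vase, 0.7 mm per N, and is hard after 5 mm.
- cell_right (a point): Centre of the wooden floor (6 mm above the table) of the tray's end compartment at its -y side, 77.5 mm from the tray's centre; axes as the tray. A springy blue cushion, filling the compartment, covers it: its top is set 8 to 28 mm above this point, differing from time to time and in each compartment; it gives about 1 mm under the vase, 0.7 mm per N, and is hard after 5 mm.
- cradle_a: Fixed wooden drying cradle, 130 x 74 mm; origin on the table near the middle; x away from the vase's mouth, z up. It carries the larger vase from below in two V-rests, at 8-44 mm and 61-71 mm above the foot; a stop stands behind the foot. The neck beyond 71 mm hangs free, its axis 50 to 64 mm above the table.
- cradle_b: Fixed wooden drying cradle, 130 x 74 mm; origin on the table near the middle; x away from the vase's mouth, z up. It carries the smaller vase from below in two V-rests, at 8-44 mm and 61-71 mm above the foot; a stop stands behind the foot. The neck beyond 71 mm hangs free, its axis 50 to 64 mm above the table.
- duck: Small yellow rubber duck, 56 x 46 x 42 mm, standing loose on the table; origin at its underside. To be left alone.
- stem_tape: Roll of green stem tape, 58 mm across, 13 mm high, lying loose in the tray's middle compartment; origin at its underside. To be left there.
There are look-alikes about, which are no part of the job. Several things have the shape of the stem_tape; the one meant has the colours described above.

How it is judged:
By the outcome, as a careful person would: the job done as asked, in the order asked, and still so for the second after the job is handed in, with the robot touching nothing.
It also fails if it takes over 72 s, if anything falls off the work surface, if the arm or the gripper's body presses on something with over 40 N, if the wrist force passes 120 N, or if a joint passes its speed limit or range.

## Working session

There is one attempt and no reset: what is moved stays moved. The work goes in short steps, Python scripts to look and compute and a tool call to move; the robot and the scene stay as the last step left them, time stands still between calls to the robot, and variables do not carry over. Pictures are saved under pics/ and viewed, and the job is handed in when it is done.

Besides the shell and the picture viewer there is one more tool, called after "Call:" by a JSON object that holds its "fn" and its "kwargs". send_rows: Moves the arm, as the interface text tells. Its arguments: {"type":"object","properties":{"commands":{"type":"array","items":{"type":"array","items":{"type":"array","items":{"type":"number","minimum":-1,"maximum":1}}}},"jaw":{"type":"number"},"force":{"type":"number"}},"required":["commands"]}

```bash
ls; mkdir -p pics
cat > h.py <<'E'
import numpy as np, cv2
from workcell import env
from scipy.spatial.transform import Rotation as R
def snap(n,f):
    cal=env.get_calibration(n); p,d=env.grab_frame(n)
    cv2.imwrite(f'pics/{f}.png',p[:,:,::-1]); np.savez(f'pics/{f}.npz',p=p,d=d,K=cal['mtx'],T=cal['camera_from_world'])
    return p,d,cal
def load(f):
    z=np.load(f'pics/{f}.npz'); return z['p'],z['d'],z['K'],z['T']
def cloud(f):
    p,d,K,T=load(f)
    v,u=np.mgrid[:480,:640]
    x=(u-K[0,2])/K[0,0]*d; y=(v-K[1,2])/K[1,1]*d
    P=np.stack([x,-y,-d,np.ones_like(d)],-1)@np.linalg.inv(T).T
    return p,d,P[...,:3]
def proj(f,X):
    p,d,K,T=load(f); c=T@np.append(X,1); c=c[:3]*[1,-1,-1]; q=K@c; return q[:2]/q[2]
E
python3 - <<'E'
from h import *
print(env.state())
for n in('scene','top'):
    p,d,c=snap(n,n+'0'); print(n,c)
E
```

```text
pics
{'time_s': 0.0, 'qpos': array([ 7.12183574e+01,  1.83514490e+01,  8.97053275e+01, -1.86698881e-03,
        7.20436730e+01, -1.14690390e+00]), 'qvel': array([ 0.02658088,  0.00933142,  0.01690702, -0.00512745, -0.06736546,
        0.06250602]), 'effort': array([ 7.14693779e-04, -4.12464774e+01, -2.31978697e+01,  7.29591586e-02,
        4.55323874e-02, -1.66008285e-04]), 'ee_pos': array([174.03236233, 547.43641773, 173.32957458]), 'ee_rot': array([ 179.86546286,   89.89953482, -107.76869873]), 'force': array([ 0.53039304,  0.09714826, -0.03971078]), 'torque': array([-0.04128904, -0.03735259, -0.01027314]), 'gripper_width': 91.53656612979016}
scene {'mtx': array([[561.53176135,   0.        , 315.41112697],
       [  0.        , 561.53176135, 237.62701285],
       [  0.        ,   0.        ,   1.        ]]), 'camera_from_world': array([[ 4.74984263e-01, -8.79982641e-01, -4.52793364e-03,
        -2.68224120e+02],
       [ 3.92178135e-01,  2.07072434e-01,  8.96279709e-01,
        -2.28320793e+02],
       [-7.87772975e-01, -4.27494514e-01,  4.43466099e-01,
        -9.34293416e+02],
       [ 0.00000000e+00,  0.00000000e+00,  0.00000000e+00,
         1.00000000e+00]])}
top {'mtx': array([[582.66421501,   0.        , 321.35405624],
       [  0.        , 582.66421501, 230.6704853 ],
       [  0.        ,   0.        ,   1.        ]]), 'camera_from_world': array([[-1.61999168e-02, -9.99535754e-01, -2.58038574e-02,
         8.24591193e+00],
       [ 9.91618341e-01, -1.93693505e-02,  1.27741513e-01,
        -5.24004861e+02],
       [-1.28182013e-01, -2.35181764e-02,  9.91471768e-01,
        -1.23658758e+03],
       [ 0.00000000e+00,  0.00000000e+00,  0.00000000e+00,
         1.00000000e+00]])}
```

View pics/scene0.png

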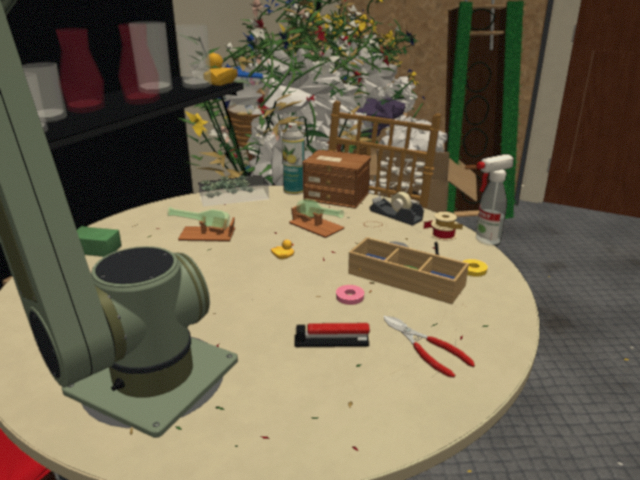

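View pics/top0.png

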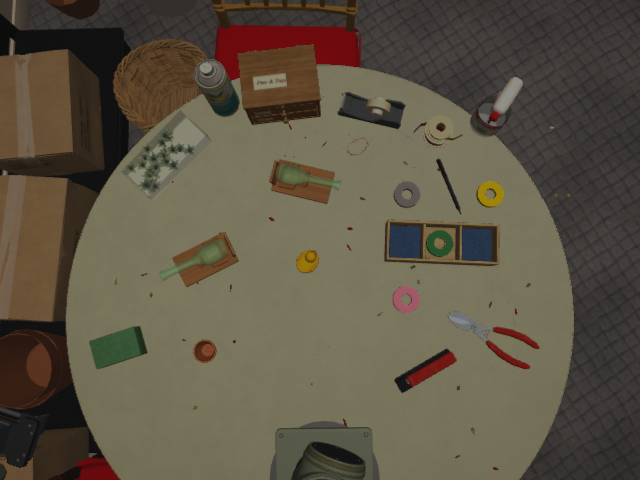

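The top view shows vase A in its cradle at (205,257) with its mouth left, and vase B at (305,180) with its mouth right. The tray is at (442,242) and the duck at (308,261). Next I'll measure from depth.

Run:
```python
from h import *
p,d,P=cloud('top0')
a=p[130:310,140:360]; b=p[190:290,360:520]
cv2.imwrite('pics/za.png',cv2.resize(a[:,:,::-1],None,fx=3.6,fy=3.3,interpolation=cv2.INTER_CUBIC))
cv2.imwrite('pics/zb.png',cv2.resize(b[:,:,::-1],None,fx=5,fy=5,interpolation=cv2.INTER_CUBIC))
# table check
for u,v in((250,350),(330,300),(440,300)): print('table',u,v,P[v,u].round(1))
# tray
for u in range(382,504,4): print(u,[P[v,u].round(0).tolist() for v in (243,)],end=' ')
print()
for v in range(214,272,3): print(v,[P[v,u].round(0).tolist() for u in (405,480)])
z=P[...,2]
# tray top points
m=(z>48)&(z<64); m[:, :375]=0; m[:,512:]=0; m[:205]=0; m[275:]=0
q=P[m][:,:2].astype(np.float32); print(len(q),np.median(P[m][:,2]),cv2.minAreaRect(q))
```

```text
table 250 350 [268.4 159.9   0.9]
table 330 300 [ 3.74e+02 -1.69e+01 -1.00e-01]
table 440 300 [ 370.  -257.8    1.8]
382 [[498.0, -135.0, -2.0]] 386 [[493.0, -139.0, 50.0]] 390 [[496.0, -151.0, 20.0]] 394 [[495.0, -159.0, 20.0]] 398 [[495.0, -168.0, 19.0]] 402 [[495.0, -177.0, 21.0]] 406 [[495.0, -186.0, 21.0]] 410 [[495.0, -195.0, 17.0]] 414 [[495.0, -203.0, 21.0]] 418 [[495.0, -212.0, 19.0]] 422 [[493.0, -218.0, 35.0]] 426 [[495.0, -230.0, 16.0]] 430 [[494.0, -238.0, 18.0]] 434 [[494.0, -247.0, 21.0]] 438 [[495.0, -257.0, 9.0]] 442 [[495.0, -266.0, 9.0]] 446 [[493.0, -273.0, 21.0]] 450 [[493.0, -282.0, 17.0]] 454 [[494.0, -293.0, 7.0]] 458 [[491.0, -295.0, 39.0]] 462 [[493.0, -308.0, 16.0]] 466 [[493.0, -318.0, 14.0]] 470 [[493.0, -326.0, 16.0]] 474 [[492.0, -334.0, 19.0]] 478 [[492.0, -342.0, 22.0]] 482 [[493.0, -353.0, 13.0]] 486 [[492.0, -360.0, 20.0]] 490 [[492.0, -368.0, 20.0]] 494 [[490.0, -373.0, 36.0]] 498 [[487.0, -374.0, 60.0]] 502 [[493.0, -400.0, 0.0]] 
214 [[562.0, -188.0, -0.0], [559.0, -355.0, 0.0]]
217 [[556.0, -188.0, 1.0], [552.0, -354.0, 1.0]]
220 [[541.0, -181.0
[... 319 characters left out ...]
2.0, -346.0, 25.0]]
241 [[500.0, -184.0, 17.0], [497.0, -347.0, 18.0]]
244 [[493.0, -183.0, 21.0], [490.0, -347.0, 18.0]]
247 [[486.0, -183.0, 20.0], [483.0, -346.0, 19.0]]
250 [[480.0, -183.0, 18.0], [477.0, -346.0, 18.0]]
253 [[473.0, -183.0, 20.0], [470.0, -345.0, 22.0]]
256 [[466.0, -182.0, 22.0], [463.0, -345.0, 20.0]]
259 [[457.0, -178.0, 53.0], [457.0, -346.0, 14.0]]
262 [[455.0, -185.0, -4.0], [448.0, -335.0, 58.0]]
265 [[448.0, -184.0, 6.0], [444.0, -346.0, 14.0]]
268 [[442.0, -184.0, 0.0], [439.0, -350.0, -4.0]]
271 [[435.0, -184.0, 1.0], [432.0, -349.0, -2.0]]
1022 55.04587154441401 ((493.4724426269531, -259.15869140625), (238.88084411621094, 87.05074310302734), 86.54656219482422)
```

View pics/za.png

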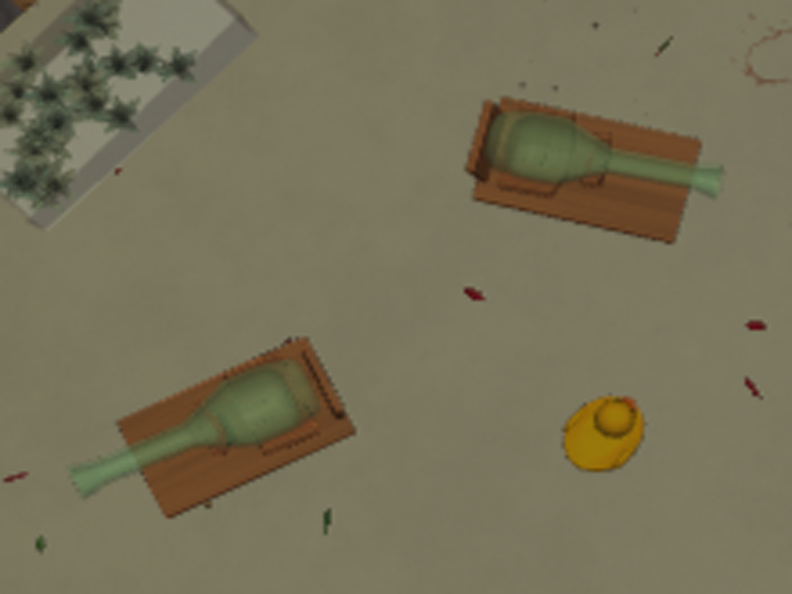

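View pics/zb.png

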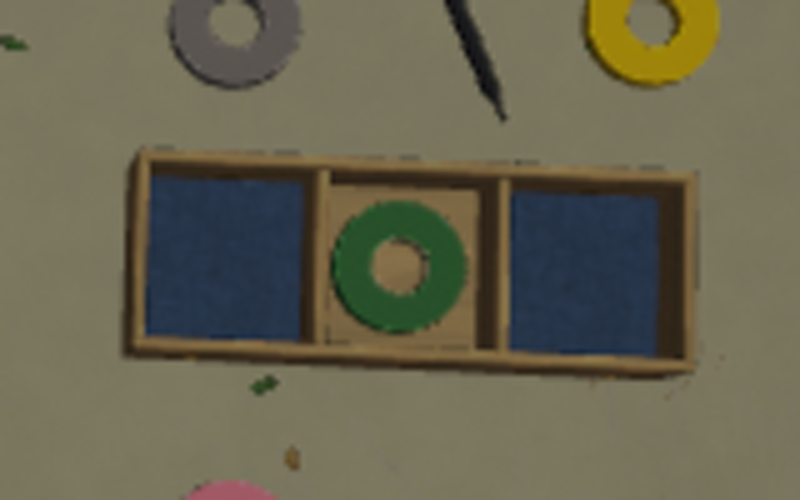

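Run:
```python
from h import *
p,d,P=cloud('top0'); _,_,K,T=load('top0')
iT=np.linalg.inv(T); C=iT[:3,3]
def ray(u,v,z):
    r=iT[:3,:3]@np.array([(u-K[0,2])/K[0,0],-(v-K[1,2])/K[1,1],-1]); return C+r*(z-C[2])/r[2]
hsv=cv2.cvtColor(p,cv2.COLOR_RGB2HSV)
for name,(u0,u1,v0,v1),L in(('A',(150,245,232,290),148),('B',(265,350,155,205),142)):
    s=hsv[v0:v1,u0:u1]; pr=p[v0:v1,u0:u1].astype(int)
    m=((pr[...,1]-pr[...,0])>8).astype(np.uint8)
    n,l,st,_=cv2.connectedComponentsWithStats(m); k=1+np.argmax(st[1:,4]); m=l==k
    vv,uu=np.nonzero(m); uu+=u0; vv+=v0
    X=np.array([ray(u,v,50) for u,v in zip(uu,vv)])[:,:2]
    c=X.mean(0); w,V=np.linalg.eigh(np.cov((X-c).T)); ax=V[:,1]
    if (ax[1]>0)!=(name=='A'): ax=-ax
    t=(X-c)@ax; print(name,len(X),c,'az',np.degrees(np.arctan2(ax[1],ax[0])),t.min(),t.max(),t.max()-t.min())
    # neck-line centres w/ height
    n=np.array([-ax[1],ax[0]]); tt=t.max()-t; o=(X-c)@n
    for a in range(0,150,12):
        q=(tt>=a)&(tt<a+12)
        if q.any(): print(a,o[q].min().round(1),o[q].max().round(1),((o[q].min()+o[q].max())/2).round(1),o[q].mean().round(1))
    print('mouth xy(z50)',c+ax*t.max(),'foot',c+ax*t.min())
    # depth heights
    zz=P[vv,uu,2]; 
    for a in range(0,150,12):
        q=(tt>=a)&(tt<a+12)&(abs(o)<6)
        print(a,np.percentile(zz[q],[10,50,90]).round(0),end=';')
    print()
# cushion heights
for b in((393,414,232,256),(466,486,232,256)): 
    q=P[b[2]:b[3],b[0]:b[1]].reshape(-1,3); print('cush',np.median(q,0))
```

```text
A 255 [477.20643891 239.29926459] az 118.10211500089811 -22.79257443747762 22.429289098645295 45.22186353612291
0 -14.0 13.3 -0.4 0.5
12 -16.6 14.6 -1.0 -0.5
24 -15.0 14.1 -0.4 -0.7
36 -11.8 12.6 0.4 1.3
mouth xy(z50) [466.64124691 259.0843531 ] foot [487.94275445 219.19371863]
0 [65. 68. 72.];12 [67. 70. 73.];24 [64. 67. 70.];36 [63. 65. 68.];Traceback (most recent call last):
  File "<stdin>", line 26, in <module>
    return _quantile_unchecked(
        a, q, axis, out, overwrite_input, method, keepdims, weights)
    return _ureduce(a,
                    func=_quantile_ureduce_func,
    ...<5 lines>...
                    overwrite_input=overwrite_input,
                    method=method)
    r = func(a, **kwargs)
    result = _quantile(arr,
                       quantiles=q,
    ...<2 lines>...
                       out=out,
                       weights=wgt)
    slices_having_nans = np.isnan(arr[-1, ...])
                                  ~~~^^^^^^^^^
IndexError: index -1 is out of bounds for axis 0 with size 0
```

Run:
```python
from h import *
p,d,P=cloud('top0'); _,_,K,T=load('top0')
for n,u,v in(('neckA',178,268),('mouthA',165,274),('bulbA',212,255),('neckB',322,181),('mouthB',338,184),('tab',250,220),('cradle',190,275)): print(n,p[v,u],P[v,u].round(0))
lab=cv2.cvtColor(p,cv2.COLOR_RGB2LAB).astype(int)
tab=np.median(lab[210:230,230:260].reshape(-1,3),0); print(tab)
iT=np.linalg.inv(T); C=iT[:3,3]
def ray(u,v,z):
    r=iT[:3,:3]@np.array([(u-K[0,2])/K[0,0],-(v-K[1,2])/K[1,1],-1]); return C+r*(z-C[2])/r[2]
for name,(u0,u1,v0,v1) in(('A',(150,245,232,290)),('B',(265,350,155,205))):
    m=(lab[v0:v1,u0:u1,1]<tab[1]-4).astype(np.uint8)
    n,l,st,_=cv2.connectedComponentsWithStats(m); k=1+np.argmax(st[1:,4]); m=l==k
    vis=p[v0:v1,u0:u1,::-1].copy(); vis[m]=(0,0,255); cv2.imwrite(f'pics/m{name}.png',cv2.resize(vis,None,fx=5,fy=5,interpolation=cv2.INTER_NEAREST))
    vv,uu=np.nonzero(m); uu+=u0; vv+=v0
    X=np.array([ray(u,v,50) for u,v in zip(uu,vv)])[:,:2]
    c=X.mean(0); w,V=np.linalg.eigh(np.cov((X-c).T)); ax=V[:,1]
    if (ax[1]>0)!=(name=='A'): ax=-ax
    t=(X-c)@ax; print(name,len(X),c,'az',np.degrees(np.arctan2(ax[1],ax[0])),t.max()-t.min())
    nn=np.array([-ax[1],ax[0]]); tt=t.max()-t; o=(X-c)@nn
    zz=P[vv,uu,2]
    for a in range(0,150,12):
        q=(tt>=a)&(tt<a+12)
        if q.sum()>2: print(a,o[q].min().round(1),o[q].max().round(1),((o[q].min()+o[q].max())/2).round(1),o[q].mean().round(1),'z',np.percentile(zz[q],[10,50,90]).round(0))
    print('mouth xy(z50)',c+ax*t.max(),'foot',c+ax*t.min())
for b in((393,414,232,256),(466,486,232,256)): 
    q=P[b[2]:b[3],b[0]:b[1]].reshape(-1,3); print('cush',np.median(q,0))
```

```text
neckA [109 121  80] [446. 303.  67.]
mouthA [105 128  89] [433. 328.  74.]
bulbA [107 119  77] [472. 231.  67.]
neckB [ 98 111  70] [628.  -5.  63.]
mouthB [106 128  90] [618. -39.  74.]
tab [122 118  94] [ 361.  -31. 1293.]
cradle [108  70  39] [434. 293.   7.]
[125. 125. 142.]
A 351 [477.73180789 238.29858833] az 113.8591302276933 47.70531164500264
0 -16.9 17.3 0.2 -0.1 z [59. 66. 70.]
12 -19.0 20.0 0.5 0.2 z [60. 67. 72.]
24 -18.6 18.8 0.1 0.2 z [61. 66. 70.]
36 -18.7 18.3 -0.2 -0.4 z [59. 63. 67.]
mouth xy(z50) [467.69000429 261.00291582] foot [486.98629409 217.37437059]
B 534 [639.73137144  34.16019937] az -102.98278128428204 131.58208851340487
0 -8.9 9.8 0.5 0.1 z [55. 68. 73.]
12 -6.3 8.0 0.9 0.5 z [65. 67. 70.]
24 -5.1 4.5 -0.3 -0.1 z [62. 64. 67.]
36 -5.1 4.9 -0.1 -0.3 z [59. 63. 67.]
48 -5.2 4.8 -0.2 -0.2 z [58. 61. 64.]
60 -5.2 5.7 0.2 0.5 z [56. 60. 63.]
72 -8.8 9.5 0.4 0.4 z [57. 60. 64.]
84 -15.8 16.0 0.1 -0.6 z [59. 63. 67.]
96 -18.4 18.2 -0.1 -0.4 z [59. 65. 69.]
108 -18.5 18.1 -0.2 -0.2 z [59. 66. 69.]
120 -17.2 17.2 0.0 0.8 z [59. 64. 68.]
mouth xy(z50) [621.86773805 -43.32192532] foot [651.42873627  84.89661234]
cush [ 494.2651525  -179.17488513   19.15756939]
cush [ 490.51902502 -336.97967397   19.11796016]
```

```bash
python3 -c "
import cv2,numpy as np
a=cv2.imread('pics/mA.png');b=cv2.imread('pics/mB.png')
w=max(a.shape[1],b.shape[1]);f=lambda x:cv2.copyMakeBorder(x,0,0,0,w-x.shape[1],0)
cv2.imwrite('pics/mAB.png',np.vstack([f(a),f(b)]))"
```

```text
(no output)
```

View pics/mAB.png

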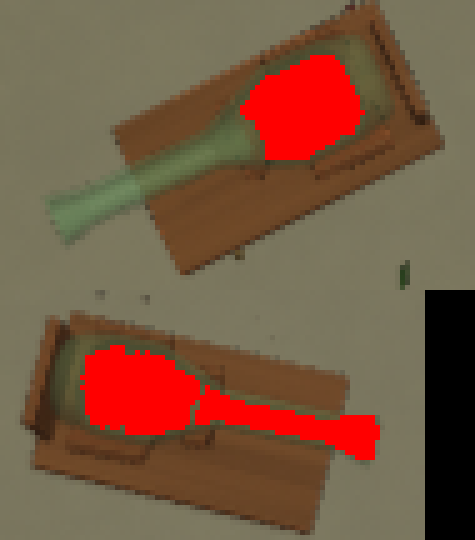

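```bash
cat > fit.py <<'E'
from h import *
p,d,P=cloud('top0'); _,_,K,T=load('top0')
iT=np.linalg.inv(T); C=iT[:3,3]
def ray(u,v,z):
    r=iT[:3,:3]@np.array([(u-K[0,2])/K[0,0],-(v-K[1,2])/K[1,1],-1]); return C+r*(z-C[2])/r[2]
g=p.astype(int)
for name,(u0,u1,v0,v1),L in(('A',(150,245,232,290),148),('B',(265,350,155,205),142)):
    q=g[v0:v1,u0:u1]
    m=((q[...,1]-q[...,0])>=4).astype(np.uint8)
    n,l,st,_=cv2.connectedComponentsWithStats(m); k=1+np.argmax(st[1:,4]); m=l==k
    vv,uu=np.nonzero(m); uu+=u0; vv+=v0
    ang=np.radians(114 if name=='A' else -103); ax=np.array([np.cos(ang),np.sin(ang)]);
    Mz=64 if name=='A' else 63
    for it in range(6):
        X=np.array([ray(u,v,50)[:2] for u,v in zip(uu,vv)])
        t=X@ax; tm=t.max(); z=Mz-(tm-t)*np.tan(np.radians(10))
        X=np.array([ray(u,v,zz)[:2] for u,v,zz in zip(uu,vv,z)])
        t=X@ax; tm=t.max(); s=tm-t
        sel=(s<68)
        b=np.floor(s[sel]/8); cs=np.array([X[sel][b==i].mean(0) for i in np.unique(b)])
        c=cs.mean(0); ax2=np.linalg.svd(cs-c)[2][0]; ax=ax2*np.sign(ax2@ax)
    mouth=c+ax*((X-c)@ax).max()
    res=(cs-c)@np.array([-ax[1],ax[0]])
    print(name,len(uu),'az',np.degrees(np.arctan2(ax[1],ax[0])),'len',s.max(),'mouth',mouth,'res',res.round(1))
    full=X.mean(0); print(' bulb offset',((X[s>90].mean(0)-c)@np.array([-ax[1],ax[0]])).round(2))
    for ss in(105,L/2): print(ss,(mouth-ax*(L-ss)*np.cos(np.radians(10))).round(1), 'z',Mz-(L-ss)*np.sin(np.radians(10)))
    zz=P[vv,uu,2]
    for a in range(0,70,10):
        k=(s>=a)&(s<a+10); print(a,np.percentile(zz[k],[50,90]).round(0),end=' ')
    print()
E
python3 fit.py
```

```text
A 360 az 118.53988484739926 len 45.76758819282667 mouth [465.77990576 257.22501457] res [-0.8  1.1 -0.3 -0.2  0.7 -0.5]
 bulb offset nan
105 [486. 220.] z 56.533128360321996
74.0 [500.6 193.2] z 51.15003485264715
0 [66. 70.] 10 [67. 72.] 20 [66. 70.] 30 [64. 69.] 40 [63. 67.] fit.py:25: RuntimeWarning: Mean of empty slice.
  full=X.mean(0); print(' bulb offset',((X[s>90].mean(0)-c)@np.array([-ax[1],ax[0]])).round(2))
  ret = um.true_divide(
Traceback (most recent call last):
  File "fit.py", line 29, in <module>
    k=(s>=a)&(s<a+10); print(a,np.percentile(zz[k],[50,90]).round(0),end=' ')
                               ~~~~~~~~~~~~~^^^^^^^^^^^^^^^
IndexError: index -1 is out of bounds for axis 0 with size 0
```

```bash
sed -i 's/    n,l,st,_=cv2.*$/    n,l,st,_=cv2.connectedComponentsWithStats(cv2.dilate(m,np.ones((5,5),np.uint8))); k=1+np.argmax(st[1:,4]); m=(l==k)\&(m>0)/' fit.py; python3 fit.py
```

```text
A 655 az 115.48237746706275 len 134.88062235645808 mouth [430.25181332 341.53601923] res [ 0.2 -0.1  0.2 -0.3  0.1 -0.2  0.  -0.2  0.3]
 bulb offset 0.15
105 [448.5 303.3] z 56.533128360321996
74.0 [461.6 275.7] z 51.15003485264715
0 [73. 77.] 10 [70. 74.] 20 [68. 70.] 30 [66. 70.] 40 [65. 68.] 50 [63. 66.] 60 [62. 66.] 
B 554 az -104.55980073058774 len 134.6938484121898 mouth [619.2423465  -43.69909009] res [-0.1  0.2  0.  -0.2 -0.1  0.2 -0.2  0.4 -0.3]
 bulb offset 0.96
105 [628.4  -8.4] z 56.575017426323576
71.0 [636.8  24. ] z 50.67097938564795
0 [68. 73.] 10 [67. 70.] 20 [66. 68.] 30 [64. 68.] 40 [63. 65.] 50 [62. 64.] 60 [60. 65.]
```

```bash
cat >> h.py <<'E'
def tool(a,n):
    a=np.array(a)/np.linalg.norm(a); n=np.array(n)/np.linalg.norm(n); return np.stack([a,np.cross(n,a),n],1)
def Rlean(az,lean_deg,flip=1):
    # approach pointing down, horizontal comp sin(lean) along azimuth az ; jaw horizontal
    z=np.radians(az); l=np.radians(lean_deg)
    a=[np.sin(l)*np.cos(z),np.sin(l)*np.sin(z),-np.cos(l)]
    n=flip*np.array([-np.sin(z),np.cos(z),0]); return tool(a,n)
def cur():
    s=env.state(); return np.array(s['ee_pos']),R.from_euler('xyz',s['ee_rot'],degrees=True).as_matrix(),s
def delta(gp,Rt,back=0):
    """gp grasp point target"""
    p,Rc,s=cur(); tcp=np.array(gp)+(19-back)*Rt[:,0]
    dt=Rc.T@(tcp-p)/100; w=R.from_matrix(Rc.T@Rt).as_rotvec()/(2*np.pi)
    print('tcp',tcp.round(1),'shift',dt.round(3),'turn',w.round(4),'deg',round(np.linalg.norm(w)*360,1),'q',np.round(s['qpos'],1),'t',round(s['time_s'],2),'F',np.round(s['force'],1),'w',round(s['gripper_width'],1))
    return dt,w
E
python3 - <<'E'
from h import *
for f in(1,-1):
    Rt=Rlean(115.48+180,30,f); delta([448.5,303.3,58],Rt,back=100)
print(cur()[1].round(3)); print(env.get_calibration('wrist'))
E
```

```text
tcp [431.1 339.9 128.1] shift [ 0.454 -3.078 -1.199] turn [ 0.1272  0.0338 -0.0785] deg 55.2 q [71.2 18.3 89.7 -0.  72.  -1.1] t 0.1 F [-0.2  0.4  0.1] w 91.1
tcp [431.1 339.9 128.1] shift [ 0.454 -3.078 -1.199] turn [-0.3594  0.0962  0.0415] deg 134.8 q [71.2 18.3 89.7 -0.  72.  -1.1] t 0.1 F [-0.2  0.4  0.1] w 91.1
[[-0.    -0.953  0.303]
 [-0.002  0.303  0.953]
 [-1.     0.    -0.002]]
{'mtx': array([[400.11024998,   0.        , 317.20903369],
       [  0.        , 400.11024998, 240.24818568],
       [  0.        ,   0.        ,   1.        ]]), 'camera_from_world': array([[ 3.02545740e-01,  9.53133530e-01, -1.59645696e-03,
        -5.74821092e+02],
       [-9.25112626e-01,  2.93247300e-01, -2.41190071e-01,
         2.77972131e+01],
       [-2.29418187e-01,  7.44479309e-02,  9.70476584e-01,
        -3.89037338e+02],
       [ 0.00000000e+00,  0.00000000e+00,  0.00000000e+00,
         1.00000000e+00]])}
```

Call:
{"fn": "send_rows", "kwargs": {"commands": [[[0,-0.5,-0.3,0,0,0],[0,-1,-0.6,0,0,0]]]}}

```text
time_s: 0.35
ee_pos: [251.7, 459.5, 173.5]
ee_rot: [-173.8, 89.9, -101.3]
force: [1.6, 1.0, 0.3]
gripper_width: 91.1
```

Call:
{"fn": "send_rows", "kwargs": {"commands": [[[0,-0.5,-0.3,0,0,0],[0,-1,-0.6,0,0,0],[0,-1,-0.6,0,0,0]]]}}

```text
time_s: 0.72
ee_pos: [330.3, 370.2, 174.0]
ee_rot: [-162.9, 89.9, -90.8]
force: [0.4, 0.9, -0.8]
gripper_width: 91.0
```

Run:
```python
from h import *
Rt=Rlean(115.48+180,30,1); delta([448.5,303.3,58],Rt,back=100)
print(cur()[0])
```

```text
tcp [431.1 339.9 128.1] shift [ 0.458 -1.052  0.023] turn [ 0.1263  0.0337 -0.0785] deg 54.9 q [ 47.   11.2  99.5  -0.   69.3 -25.1] t 0.72 F [ 0.4  0.9 -0.8] w 91.0
[330.25842464 370.18857521 173.9535104 ]
```

Call:
{"fn": "send_rows", "kwargs": {"commands": [[[0.1,-0.5,0,0.04,0.01,-0.025],[0.3,-1,0.02,0.08,0.02,-0.05],[0.46,-1,0.02,0.126,0.034,-0.0785],[0.46,-1,0.02,0.126,0.034,-0.0785],[0.46,-1,0.02,0.126,0.034,-0.0785],[0.46,-1,0.02,0.126,0.034,-0.0785],[0.46,-1,0.02,0.126,0.034,-0.0785]]]}}

```text
time_s: 1.6
ee_pos: [423.9, 344.9, 127.9]
ee_rot: [-90.3, 60.1, -64.3]
force: [0.6, -0.8, 0.2]
gripper_width: 91.2
```

Run:
```python
from h import *
Rt=Rlean(115.48+180,30,1); delta([448.5,303.3,58],Rt,back=100)
print(cur()[0])
snap('wrist','w1'); snap('scene','s1')
```

```text
tcp [431.1 339.9 128.1] shift [ 0.036 -0.068  0.042] turn [ 0.0016  0.0004 -0.0002] deg 0.6 q [ 55.2  26.2  91.8 -26.3  79.   38.1] t 1.6 F [ 0.6 -0.8  0.2] w 91.2
[423.91043185 344.93715401 127.90171648]
```

View pics/w1.png

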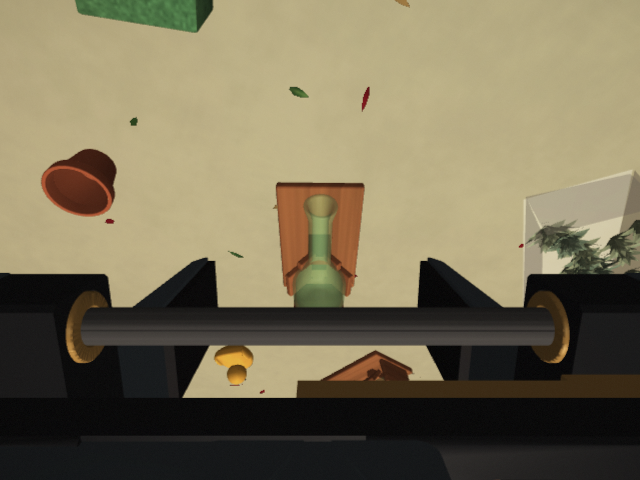

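View pics/s1.png

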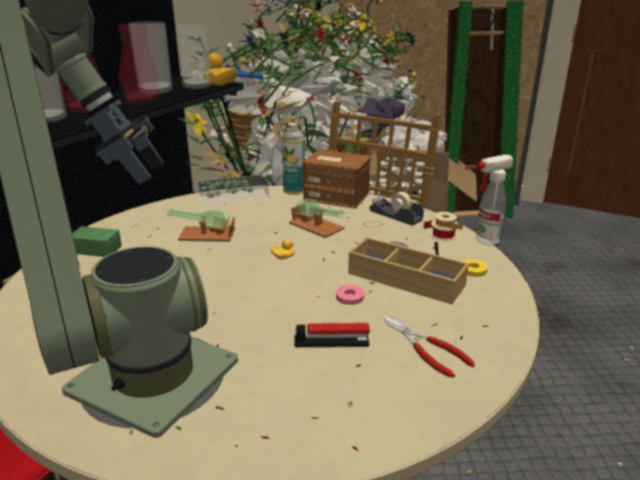

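Run:
```python
from h import *
p,Rc,s=cur()
print('tcp scene',proj('s1',p),'A grasp',proj('s1',np.array([448.5,303.3,58])))
mh=np.array([np.cos(np.radians(115.48)),np.sin(np.radians(115.48)),0])
M=np.array([430.3,341.5,65]); ax=mh*np.cos(np.radians(10))+np.array([0,0,np.sin(np.radians(10))])
for t in (0,30,60,100,148): print(t,proj('w1',M-ax*t).round(1))
g=np.array([448.5,303.3,58]); print('grasp',proj('w1',g))
# lateral offset of tool plane vs vase
print('lateral (tool z) of mouth, foot rel tcp',Rc[:,2]@(M-p),Rc[:,2]@(M-ax*148-p))
im=cv2.imread('pics/w1.png')[170:320,240:400]; cv2.imwrite('pics/w1z.png',cv2.resize(im,None,fx=4,fy=4,interpolation=cv2.INTER_CUBIC))
```

```text
tcp scene [162.41834909 186.09776681] A grasp [185.33107566 212.46269927]
0 [322.5 204.7]
30 [321.6 231.7]
60 [320.9 254.6]
100 [320.2 280.1]
148 [319.4 305.2]
grasp [321.32513158 242.43311368]
lateral (tool z) of mouth, foot rel tcp 4.290247017563065 3.171996289694612
```

View pics/w1z.png

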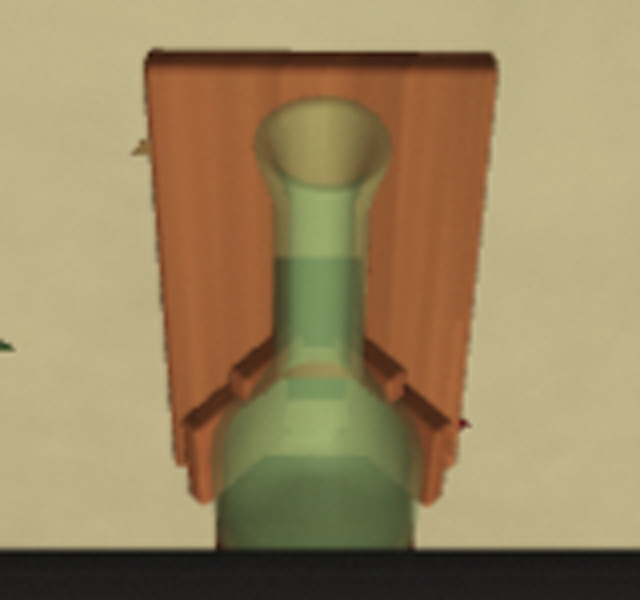

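Run:
```python
from h import *
p,Rc,s=cur(); _,_,K,T=load('w1')
iT=np.linalg.inv(T); print('cam in tool',Rc.T@(iT[:3,3]-p)); print((Rc.T@iT[:3,:3]).round(3))
print('finger tips proj',[proj('w1',p+Rc[:,2]*k).round(1) for k in(-45.6,0,45.6)],'grasp pt',[proj('w1',p-19*Rc[:,0]+Rc[:,2]*k).round(1) for k in(-45.6,0,45.6)])
im=cv2.imread('pics/w1.png')[240:420,170:470]; cv2.imwrite('pics/w1f.png',cv2.resize(im,None,fx=2.6,fy=2.6))
```

```text
cam in tool [-209.66592608   69.26881307    0.85806581]
[[ 0.001  0.242 -0.97 ]
 [ 0.003  0.97   0.242]
 [ 1.    -0.003  0.   ]]
finger tips proj [array([232.7, 270. ]), array([315.6, 270.2]), array([398.5, 270.5])] grasp pt [array([225. , 281.8]), array([315.4, 282.1]), array([405.8, 282.4])]
```

View pics/w1f.png

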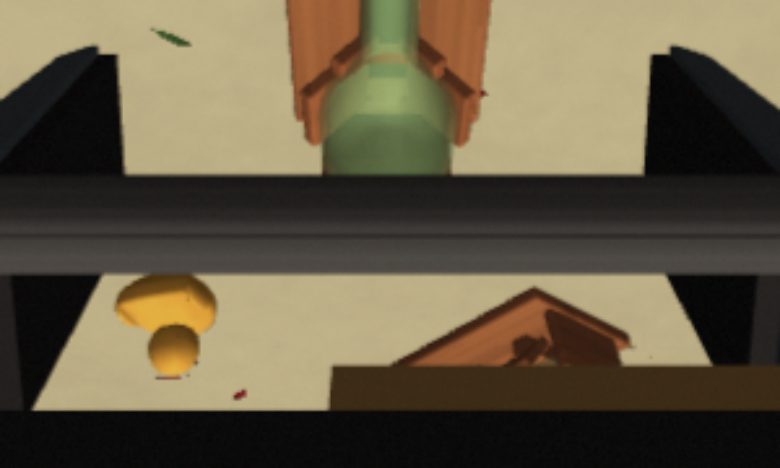

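Run:
```python
from h import *
Rt=Rlean(115.48+180,30,1); g=np.array([448.5,303.3,58])-2.6*Rt[:,2]; print(g); delta(g,Rt,back=45)
```

```text
[446.15288768 302.18149038  58.        ]
tcp [440.6 313.9  80.5] shift [ 0.589 -0.058  0.014] turn [ 0.0012  0.0004 -0.0002] deg 0.5 q [ 55.2  26.1  91.9 -26.3  79.   38.2] t 1.7 F [ 0.7 -0.3  0.2] w 91.5
```

Call:
{"fn": "send_rows", "kwargs": {"commands": [[[0.3,-0.06,0.015,0.0012,0.0004,0],[0.59,-0.06,0.015,0.0012,0.0004,0],[0.59,-0.06,0.015,0.0012,0.0004,0]]]}}

```text
time_s: 2.08
ee_pos: [440.2, 311.7, 79.6]
ee_rot: [-90.4, 60.0, -65.0]
force: [0.1, -0.1, 0.6]
gripper_width: 91.1
```

Run:
```python
from h import *
Rt=Rlean(115.48+180,30,1); g=np.array([446.2,302.2,58]); delta(g,Rt,back=0)
snap('wrist','w2')
im=cv2.imread('pics/w2.png')[160:440,170:470]; cv2.imwrite('pics/w2f.png',cv2.resize(im,None,fx=2.2,fy=2.2))
p,Rc,s=cur(); print('tips',[proj('w2',p+Rc[:,2]*k).round(1) for k in(-45.6,0,45.6)])
M=np.array([430.3,341.5,65])-2.6*Rt[:,2]; mh=np.array([np.cos(np.radians(115.48)),np.sin(np.radians(115.48)),0]);ax=mh*np.cos(np.radians(10))+np.array([0,0,np.sin(np.radians(10))])
for t in (0,43,77): print(t,proj('w2',M-ax*t).round(1))
```

```text
tcp [450.3 293.6  41.5] shift [0.433 0.011 0.015] turn [-0.0001 -0.0006  0.0001] deg 0.2 q [ 52.1  27.7  97.3 -27.9  71.9  39.5] t 2.08 F [ 0.1 -0.1  0.6] w 91.1
tips [array([234.3, 268.1]), array([317.7, 268.3]), array([401.2, 268.5])]
0 [317.8 207.4]
43 [317.9 253.6]
77 [317.9 281.7]
```

View pics/w2f.png

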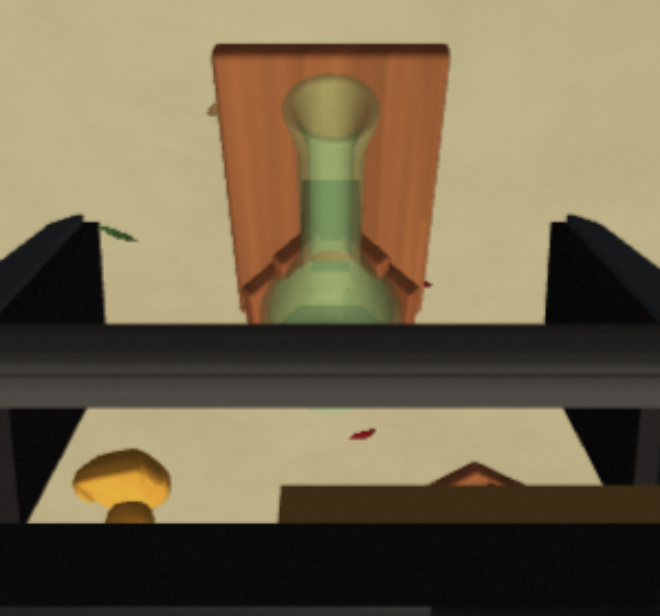

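Call:
{"fn": "send_rows", "kwargs": {"commands": [[[0.22,0.01,0.015,0,0,0],[0.43,0.01,0.015,0,0,0],[0.43,0.01,0.015,0,0,0]]]}}

```text
time_s: 2.5
ee_pos: [450.9, 296.0, 42.8]
ee_rot: [-90.0, 60.0, -64.6]
force: [-0.2, 0.4, 0.2]
gripper_width: 91.2
```

Call:
{"fn": "send_rows", "kwargs": {"commands": [[[0,0,0,0,0,0],[0,0,0,0,0,0],[0,0,0,0,0,0],[0,0,0,0,0,0]]], "jaw": 1, "force": 22}}

```text
time_s: 3.0
ee_pos: [451.0, 296.4, 42.6]
ee_rot: [-90.0, 60.0, -64.5]
force: [0.2, -0.2, 0.2]
gripper_width: 54.1
```

Call:
{"fn": "send_rows", "kwargs": {"commands": [[[0,0,0,0,0,0],[0,0,0,0,0,0],[0,0,0,0,0,0],[0,0,0,0,0,0],[0,0,0,0,0,0]]]}}

```text
time_s: 3.62
ee_pos: [451.0, 296.1, 42.3]
ee_rot: [-90.0, 60.0, -64.6]
force: [-1.1, -0.6, -0.4]
gripper_width: 4.1
```

Run:
```python
from h import *
Rt=Rlean(115.48+180,30,1); g=np.array([446.2,302.2,58]); delta(g,Rt,back=0); print(cur()[2]['torque'])
```

```text
tcp [450.3 293.6  41.5] shift [ 0.016 -0.013 -0.017] turn [-0.0001 -0.     -0.0001] deg 0.0 q [ 50.4  29.5 100.5 -29.6  66.7  40.9] t 3.62 F [-1.1 -0.6 -0.4] w 4.1
[0.18875399 0.12238492 0.00127651]
```

Run:
```python
from h import *
snap('wrist','w3');snap('top','t3')
im=cv2.imread('pics/t3.png')[130:330,100:360]; cv2.imwrite('pics/t3z.png',cv2.resize(im,None,fx=3,fy=3))
```

```text
(no output)
```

View pics/w3.png

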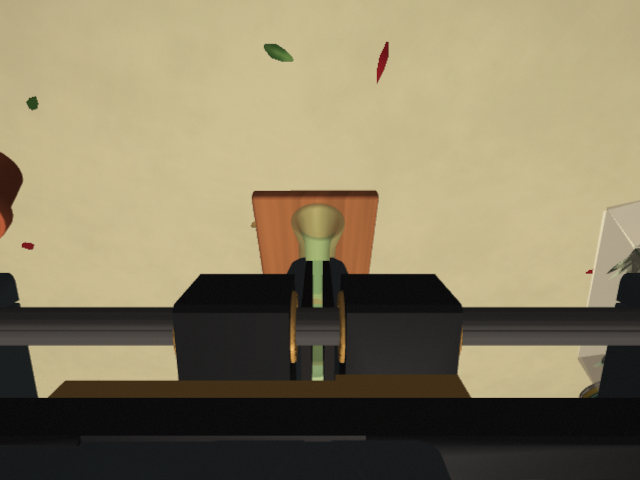

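View pics/t3z.png

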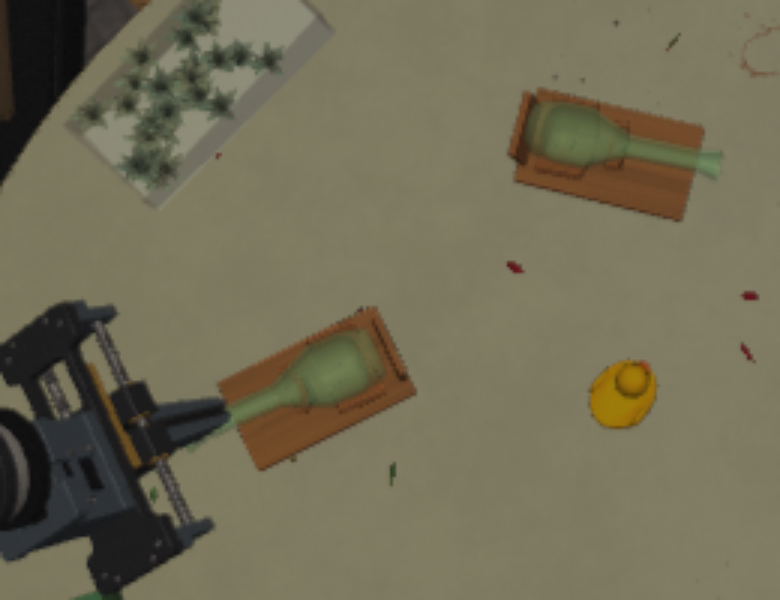

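Run:
```python
from h import *
p,Rc,s=cur(); snap('scene','s3')
print('top',proj('t3',p),proj('t3',p-19*Rc[:,0]),'wrist',proj('w3',p),proj('w3',p-19*Rc[:,0]),proj('w3',p-60*Rc[:,0]))
print('scene',proj('s3',p))
_,d,P=cloud('w3')
for v in(222,240,255,262,270,280,290):print(v,[ (u,d[v,u].round(0),P[v,u].round(0).tolist()) for u in (305,318,332)])
print(proj('w3',np.array([448.5,303.3,58])),proj('w3',np.array([430,341,65])))
im=cv2.imread('pics/s3.png')[140:260,100:260]; cv2.imwrite('pics/s3z.png',cv2.resize(im,None,fx=5,fy=5))
```

```text
top [184.33180165 266.32300708] [178.31225934 267.78950852] wrist [315.54733372 268.23185983] [315.37162523 279.89736073] [314.85611938 314.12242107]
scene [188.92522595 218.39142918]
222 [(305, np.float32(183.0), [428.0, 333.0, 53.0]), (318, np.float32(186.0), [435.0, 333.0, 50.0]), (332, np.float32(182.0), [439.0, 339.0, 53.0])]
240 [(305, np.float32(170.0), [428.0, 336.0, 68.0]), (318, np.float32(167.0), [432.0, 340.0, 70.0]), (332, np.float32(169.0), [437.0, 341.0, 69.0])]
255 [(305, np.float32(183.0), [433.0, 323.0, 63.0]), (318, np.float32(179.0), [437.0, 328.0, 66.0]), (332, np.float32(184.0), [445.0, 328.0, 62.0])]
262 [(305, np.float32(172.0), [431.0, 328.0, 73.0]), (318, np.float32(184.0), [440.0, 323.0, 64.0]), (332, np.float32(172.0), [441.0, 333.0, 73.0])]
270 [(305, np.float32(165.0), [430.0, 331.0, 80.0]), (318, np.float32(189.0), [443.0, 317.0, 64.0]), (332, np.float32(160.0), [438.0, 339.0, 83.0])]
280 [(305, np.float32(154.0), [428.0, 336.0, 90.0]), (318, np.float32(196.0), [446.0, 309.0, 62.0]), (332, np.float32(148.0), [435.0, 344.0, 94.0])]
290 [(305, np.float32(143.0), [426.0, 341.0, 100.0]), (318, np.float32(202.0), [450.0, 302.0, 62.0]), (332, np.float32(143.0), [434.0, 346.0, 100.0])]
[316.91198701 281.12279716] [315.68325984 229.46430628]
```

View pics/s3z.png

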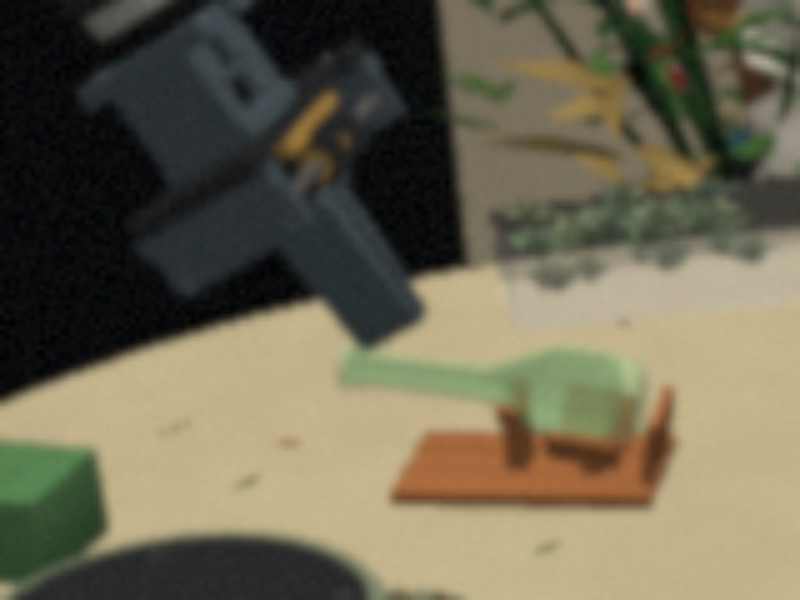

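Run:
```python
from h import *
p,Rc,s=cur(); print(p, env.state()['ee_pos'])
for f in('w3','t3','s3'):
    im,d,P=cloud(f); Q=(P-p)@Rc  # tool coords
    if f=='w3':
        for v in range(256,300,4): print(v,[(u,Q[v,u].round(0).tolist()) for u in(297,303,308,328,334,340)])
    else:
        ok=(d>0)&(abs(Q[...,2])<30)&(abs(Q[...,1])<30)&(Q[...,0]>-120)&(Q[...,0]<30)&(P[...,2]>20)
        vv,uu=np.nonzero(ok); 
        g=im.astype(int); 
        for v,u in list(zip(vv,uu))[::max(1,len(vv)//60)]: print(f,u,v,im[v,u],Q[v,u].round(0),P[v,u].round(0))
```

```text
[451.05222292 296.13931529  42.34191257] [451.05222292 296.13931529  42.34191257]
256 [(297, [43.0, -6.0, -12.0]), (303, [-31.0, 16.0, -6.0]), (308, [-33.0, 17.0, -3.0]), (328, [-35.0, 17.0, 6.0]), (334, [-29.0, 15.0, 9.0]), (340, [44.0, -6.0, 16.0])]
260 [(297, [-42.0, 18.0, -8.0]), (303, [-42.0, 18.0, -5.0]), (308, [-32.0, 14.0, -3.0]), (328, [-33.0, 15.0, 6.0]), (334, [-42.0, 17.0, 8.0]), (340, [45.0, -9.0, 16.0])]
264 [(297, [-49.0, 18.0, -8.0]), (303, [-49.0, 18.0, -5.0]), (308, [-44.0, 16.0, -3.0]), (328, [-44.0, 16.0, 6.0]), (334, [-48.0, 18.0, 8.0]), (340, [-49.0, 18.0, 11.0])]
268 [(297, [-55.0, 18.0, -7.0]), (303, [-54.0, 17.0, -5.0]), (308, [-49.0, 16.0, -3.0]), (328, [-49.0, 16.0, 5.0]), (334, [-55.0, 18.0, 8.0]), (340, [-55.0, 18.0, 10.0])]
272 [(297, [-59.0, 17.0, -7.0]), (303, [-59.0, 18.0, -5.0]), (308, [-55.0, 16.0, -3.0]), (328, [-55.0, 16.0, 5.0]), (334, [-59.0, 18.0, 8.0]), (340, [-58.0, 17.0, 10.0])]
276 [(297, [-65.0, 18.0, -7.0]), (303, [-65.0, 18.0, -4.0]), (308, [-61.0, 16.0, -3.0]), (328, [-60.0, 16.0, 5.0]), (334, [-64.0, 18.0, 7.0]), (340, [-64.0, 18.0, 10
[... 7249 characters left out ...]
84 214 [134 157 112] [-18.  -0.  -8.] [440. 300.  58.]
s3 196 214 [145 164 118] [ -2. -24.  -3.] [457. 277.  56.]
s3 181 215 [138 163 116] [-20.   7. -11.] [435. 305.  56.]
s3 193 215 [134 155 111] [ -5. -18.  -8.] [450. 280.  55.]
s3 179 216 [142 162 116] [-19.  15.  -6.] [436. 314.  51.]
s3 192 216 [137 161 113] [ -4. -15.  -8.] [448. 283.  53.]
s3 182 217 [151 160 117] [-13.   9.  -8.] [438. 306.  49.]
s3 194 217 [140 166 117] [  1. -18. -10.] [449. 278.  51.]
s3 191 218 [149 161 119] [ -1. -10. -10.] [445. 284.  48.]
s3 195 219 [155 161 119] [  6. -17.  -9.] [450. 276.  45.]
s3 201 221 [138 111  70] [ 16. -30. -16.] [452. 259.  43.]
s3 201 225 [99 70 47] [ 26. -22. -13.] [453. 262.  31.]
```

All three cameras show the real fingertips about 42 mm behind the reported TCP along the approach axis. The fingers therefore closed above the neck on nothing, and vase A hasn't moved. I'll use a grasp-point offset of 61 mm, re-open, and go deeper.

```bash
sed -i 's/(19-back)/(61-back)/' h.py
python3 - <<'E'
from h import *
Rt=Rlean(115.48+180,30,1); g=np.array([446.2,302.2,58]); delta(g,Rt,back=0)
E
```

```text
tcp [459.3 274.7   5.2] shift [ 0.437 -0.013 -0.018] turn [-0.0001 -0.     -0.0001] deg 0.0 q [ 50.4  29.5 100.5 -29.6  66.7  40.9] t 3.77 F [ 0.3 -0.2  0.7] w 0.4
```

Call:
{"fn": "send_rows", "kwargs": {"commands": [[[0,0,0,0,0,0],[0,0,0,0,0,0],[0,0,0,0,0,0],[0,0,0,0,0,0],[0,0,0,0,0,0],[0,0,0,0,0,0]]], "jaw": -0.5}}

```text
time_s: 4.53
ee_pos: [451.0, 296.1, 42.3]
ee_rot: [-90.0, 60.0, -64.6]
force: [-0.8, 0.4, 0.3]
gripper_width: 58.0
```

Call:
{"fn": "send_rows", "kwargs": {"commands": [[[0.1,0,0,0,0,0],[0.2,0,0,0,0,0],[0.2,0,0,0,0,0]]]}}

```text
time_s: 4.9
ee_pos: [454.8, 285.9, 24.0]
ee_rot: [-90.3, 60.0, -64.8]
force: [0.2, 0.4, -0.1]
gripper_width: 68.5
```

Run:
```python
from h import *
snap('wrist','w4');snap('scene','s4')
a=cv2.imread('pics/w4.png')[170:340,220:420];b=cv2.imread('pics/s4.png')[150:250,120:240]
cv2.imwrite('pics/c4.png',np.hstack([cv2.resize(a,(400,340)),cv2.resize(b,(400,340))]))
```

```text
(no output)
```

View pics/c4.png

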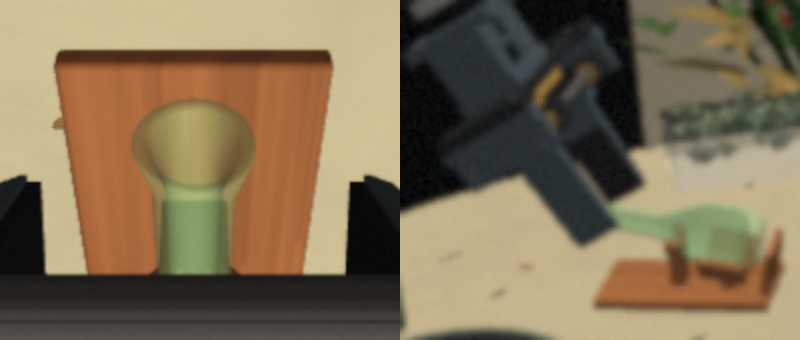

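Call:
{"fn": "send_rows", "kwargs": {"commands": [[[0.11,0,0,0,0,0],[0.22,0,0,0,0,0],[0.22,0,0,0,0,0]]]}}

```text
time_s: 5.38
ee_pos: [459.5, 276.0, 5.0]
ee_rot: [-90.3, 60.0, -64.8]
force: [0.1, -0.0, 0.4]
gripper_width: 68.6
```

Call:
{"fn": "send_rows", "kwargs": {"commands": [[[0,0,0,0,0,0],[0,0,0,0,0,0],[0,0,0,0,0,0],[0,0,0,0,0,0],[0,0,0,0,0,0],[0,0,0,0,0,0],[0,0,0,0,0,0]]], "jaw": 1, "force": 22}}

```text
time_s: 6.25
ee_pos: [459.5, 276.9, 5.9]
ee_rot: [-90.1, 60.0, -64.7]
force: [-3.9, 0.3, 0.9]
gripper_width: 23.4
```

Run:
```python
from h import *
Rt=Rlean(115.48+180,30,1); g=np.array([446.2,302.2,58]); delta(g,Rt,back=0); print(cur()[2]['torque'])
```

```text
tcp [459.3 274.7   5.2] shift [ 0.016 -0.013 -0.011] turn [-0.0001 -0.0002 -0.    ] deg 0.1 q [ 48.5  31.5 103.6 -31.5  61.6  42.5] t 6.25 F [-3.9  0.3  0.9] w 23.4
[-0.00280137  0.49640708 -0.3879429 ]
```

Run:
```python
from h import *
p,Rc,s=cur(); print(Rc.T@[0,0,1])
```

```text
[-0.86617172 -0.49974566 -0.00091548]
```

Call:
{"fn": "send_rows", "kwargs": {"commands": [[[-0.1,-0.06,0,0,0,0],[-0.3,-0.173,0,0,0,0],[-0.5,-0.289,0,0,0,0],[-0.866,-0.5,0,0,0,0],[-0.866,-0.5,0,0,0,0]]]}}

```text
time_s: 6.88
ee_pos: [462.1, 279.0, 109.4]
ee_rot: [-89.1, 60.2, -63.7]
force: [-0.3, -0.4, -1.3]
gripper_width: 23.9
```

Run:
```python
from h import *
print(cur()[2])
snap('scene','s5');snap('wrist','w5')
a=cv2.imread('pics/w5.png')[120:360,160:480];b=cv2.imread('pics/s5.png')[100:250,80:280]
cv2.imwrite('pics/c5.png',np.hstack([cv2.resize(a,(400,300)),cv2.resize(b,(400,300))]))
```

```text
{'time_s': 6.875, 'qpos': array([ 48.50830229,  24.57834882,  97.58434495, -28.86932062,
        72.37434341,  35.61902093]), 'qvel': array([ 0.06472393,  2.40651817,  3.84961421,  1.11097248, -1.77724839,
        0.85042539]), 'effort': array([ -0.07286866, -45.0451684 , -20.21314144,  -1.87943682,
         1.61989756,  -0.10036175]), 'ee_pos': array([462.10679082, 279.04997694, 109.3710099 ]), 'ee_rot': array([-89.06674413,  60.19466063, -63.71014727]), 'force': array([-0.30959734, -0.36736517, -1.34442454]), 'torque': array([ 0.40675977,  0.2084473 , -0.00858906]), 'gripper_width': 23.91027841251734}
```

View pics/c5.png

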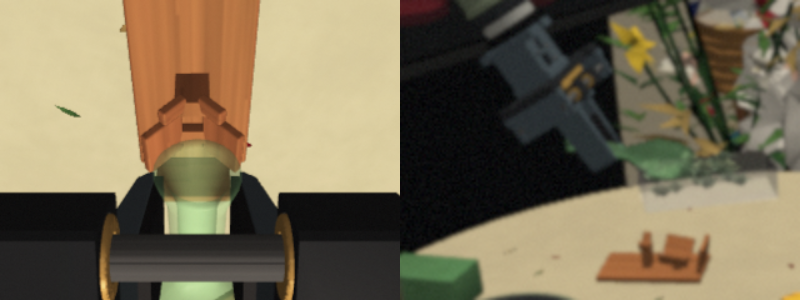

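Run:
```python
from h import *
delta([446,290,225],Rlean(115.48,50,-1)); delta([446,290,225],Rlean(40,50,-1))
```

```text
tcp [425.9 332.2 185.8] shift [-1.011  0.16  -0.072] turn [-1.00e-04  2.00e-04  2.22e-01] deg 79.9 q [ 48.5  24.8  97.9 -28.8  72.3  35.6] t 6.97 F [-0.3  0.4 -1.5] w 23.2
tcp [481.8 320.  185.8] shift [-0.836 -0.144  0.38 ] turn [ 0.2217 -0.0391  0.1868] deg 105.3 q [ 48.5  24.8  97.9 -28.8  72.3  35.6] t 6.97 F [-0.3  0.4 -1.5] w 23.2
```

Call:
{"fn": "send_rows", "kwargs": {"commands": [[[-0.3,0,0,0,0,0.02],[-0.6,0.05,0,0,0,0.048],[-0.8,0.1,-0.03,0,0,0.076],[-1,0.16,-0.07,0,0,0.104],[-1,0.16,-0.07,0,0,0.132],[-1,0.16,-0.07,0,0,0.16],[-1,0.16,-0.07,0,0,0.188],[-1,0.16,-0.07,0,0,0.21],[-1,0.16,-0.07,0,0,0.222],[-1,0.16,-0.07,0,0,0.222]]]}}

```text
time_s: 8.22
ee_pos: [426.0, 330.3, 181.8]
ee_rot: [90.5, 40.1, 115.6]
force: [-1.0, -0.2, -0.6]
gripper_width: 23.8
```

Run:
```python
from h import *
delta([446,290,225],Rlean(115.48,50,-1)); delta([446,200,225],Rlean(60,50,-1));print(cur()[2]['torque'])
snap('scene','s6');b=cv2.imread('pics/s6.png')[60:280,60:360]
cv2.imwrite('pics/c6.png',cv2.resize(b,(600,440)))
```

```text
tcp [425.9 332.2 185.8] shift [-0.013  0.042  0.007] turn [-0.001  -0.0003  0.0002] deg 0.4 q [  6.2  22.8 102.6  47.   80.5 -38.4] t 8.22 F [-1.  -0.2 -0.6] w 23.8
tcp [469.4 240.5 185.8] shift [-0.79  -0.611  0.008] turn [ 0.0981 -0.1183  0.0006] deg 55.3 q [  6.2  22.8 102.6  47.   80.5 -38.4] t 8.22 F [-1.  -0.2 -0.6] w 23.8
[-0.59511637 -0.17364824 -0.02621696]
```

View pics/c6.png

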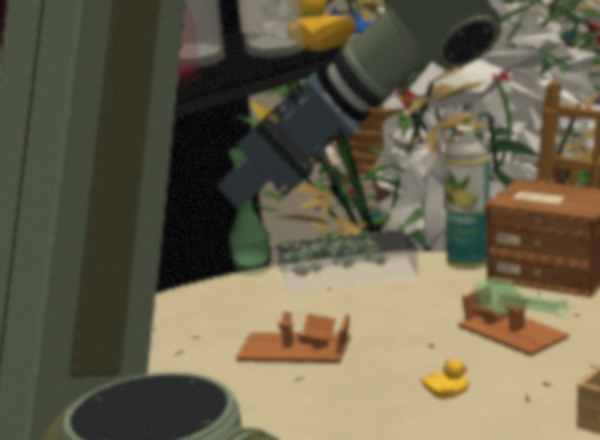

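Run:
```python
from h import *
delta([460,200,235],Rlean(40,50,-1))
```

```text
tcp [495.8 230.  195.8] shift [-1.01  -0.682  0.196] turn [ 0.1344 -0.1606  0.0006] deg 75.4 q [  6.3  22.7 102.5  47.1  80.5 -38.3] t 8.28 F [-0.8  0.2 -0.4] w 23.6
```

Call:
{"fn": "send_rows", "kwargs": {"commands": [[[-0.2,-0.1,0.03,0.018,-0.022,0],[-0.4,-0.25,0.06,0.036,-0.043,0],[-0.6,-0.4,0.1,0.054,-0.065,0],[-0.8,-0.55,0.15,0.072,-0.086,0],[-1,-0.68,0.196,0.09,-0.108,0],[-1,-0.68,0.196,0.108,-0.129,0],[-1,-0.68,0.196,0.126,-0.15,0],[-1,-0.68,0.196,0.1344,-0.1606,0],[-1,-0.68,0.196,0.1344,-0.1606,0]]]}}

```text
time_s: 9.4
ee_pos: [493.7, 233.7, 197.8]
ee_rot: [89.8, 39.9, 40.2]
force: [0.1, 1.1, -0.7]
gripper_width: 23.4
```

Run:
```python
from h import *
delta([488.8,-336.5,180],Rlean(40,50,-1));delta([488.8,-250,235],Rlean(40,50,-1));print(cur()[2]['torque'],cur()[2]['ee_rot'])
```

```text
tcp [ 524.6 -306.5  140.8] shift [-2.129 -2.539  4.315] turn [ 0.001  -0.0004 -0.0003] deg 0.4 q [  7.5  -1.9 133.1  82.   24.7 -13.8] t 9.4 F [ 0.1  1.1 -0.7] w 23.4
tcp [ 524.6 -220.   195.8] shift [-2.053 -1.756  3.657] turn [ 0.001  -0.0004 -0.0003] deg 0.4 q [  7.5  -1.9 133.1  82.   24.7 -13.8] t 9.4 F [ 0.1  1.1 -0.7] w 23.4
[-0.42412332  0.56620844  0.03787579] [89.76180585 39.8761545  40.19891162]
```

Call:
{"fn": "send_rows", "kwargs": {"commands": [[[-0.25,-0.22,0.46,0,0,0],[-0.51,-0.44,0.92,0,0,0],[-0.51,-0.44,0.92,0,0,0]]]}}

```text
time_s: 9.78
ee_pos: [506.2, 111.5, 196.8]
ee_rot: [89.7, 40.0, 39.3]
force: [-0.0, 0.4, -1.2]
gripper_width: 23.5
```

Call:
{"fn": "send_rows", "kwargs": {"commands": [[[-0.25,-0.22,0.46,0,0,0],[-0.51,-0.44,0.92,0,0,0],[-0.51,-0.44,0.92,0,0,0]]]}}

```text
time_s: 10.15
ee_pos: [513.0, -0.4, 195.6]
ee_rot: [89.7, 40.0, 39.6]
force: [0.7, 0.1, -0.6]
gripper_width: 23.7
```

Run:
```python
from h import *
delta([488.8,-250,235],Rlean(40,50,-1));print(cur()[2]['torque'],cur()[2]['ee_rot'],cur()[0])
```

```text
tcp [ 524.6 -220.   195.8] shift [-1.004 -0.85   1.762] turn [ 0.0001  0.0009 -0.0001] deg 0.3 q [-34.2   4.5 126.6  65.   54.2 -27.3] t 10.15 F [ 0.7  0.1 -0.6] w 23.7
[-0.46944396  0.57601799 -0.00348321] [89.68681492 39.98048144 39.57187358] [ 5.13006005e+02 -4.03687945e-01  1.95621629e+02]
```

Call:
{"fn": "send_rows", "kwargs": {"commands": [[[-0.25,-0.22,0.46,0,0,0],[-0.51,-0.43,0.9,0,0,0],[-0.51,-0.43,0.9,0,0,0]]]}}

```text
time_s: 10.52
ee_pos: [519.4, -110.4, 195.3]
ee_rot: [89.7, 40.0, 39.8]
force: [-0.3, -0.3, -1.6]
gripper_width: 23.7
```

Call:
{"fn": "send_rows", "kwargs": {"commands": [[[-0.25,-0.22,0.46,0,0,0],[-0.51,-0.43,0.9,0,0,0],[-0.51,-0.43,0.9,0,0,0]]]}}

```text
time_s: 10.9
ee_pos: [525.9, -221.2, 195.0]
ee_rot: [89.8, 40.0, 39.9]
force: [-0.1, 0.3, -1.2]
gripper_width: 23.9
```

Run:
```python
from h import *
delta([488.8,-336.5,190],Rlean(40,50,-1));print(cur()[2]['torque'],cur()[2]['ee_rot'],cur()[0])
```

```text
tcp [ 524.6 -306.5  150.8] shift [-0.143 -0.699  0.642] turn [ 0.0005  0.0002 -0.    ] deg 0.2 q [-54.3  18.3 107.8  54.1  70.6 -31.5] t 10.9 F [-0.1  0.3 -1.2] w 23.9
[-0.45079042  0.49224112  0.0032076 ] [89.75991651 39.99534587 39.90021782] [ 525.94670978 -221.22855468  194.96961461]
```

Call:
{"fn": "send_rows", "kwargs": {"commands": [[[-0.07,-0.35,0.32,0,0,0],[-0.143,-0.7,0.642,0,0,0],[-0.143,-0.7,0.642,0,0,0],[-0.143,-0.7,0.642,0,0,0]]]}}

```text
time_s: 11.4
ee_pos: [523.5, -302.0, 151.2]
ee_rot: [90.0, 39.9, 40.2]
force: [0.4, -0.8, -1.1]
gripper_width: 23.5
```

Run:
```python
from h import *
delta([488.8,-336.5,190],Rlean(40,50,-1))
snap('scene','s7');snap('top','t7')
b=cv2.imread('pics/s7.png')[120:320,320:520];a=cv2.imread('pics/t7.png')[190:290,370:530]
cv2.imwrite('pics/c7.png',np.vstack([cv2.resize(b,None,fx=2,fy=2,interpolation=2)[:, :],cv2.resize(a,(400,250),interpolation=2)])[:600]); 
cv2.imwrite('pics/c7.png',np.hstack([cv2.resize(b,(400,400),interpolation=2),cv2.copyMakeBorder(cv2.resize(a,(400,250),interpolation=2),0,150,0,0,0)]))
```

```text
tcp [ 524.6 -306.5  150.8] shift [-0.013 -0.016  0.041] turn [ 0.0004 -0.0004 -0.0003] deg 0.2 q [-59.3  26.4 101.9  52.5  72.6 -35.8] t 11.4 F [ 0.4 -0.8 -1.1] w 23.5
```

View pics/c7.png

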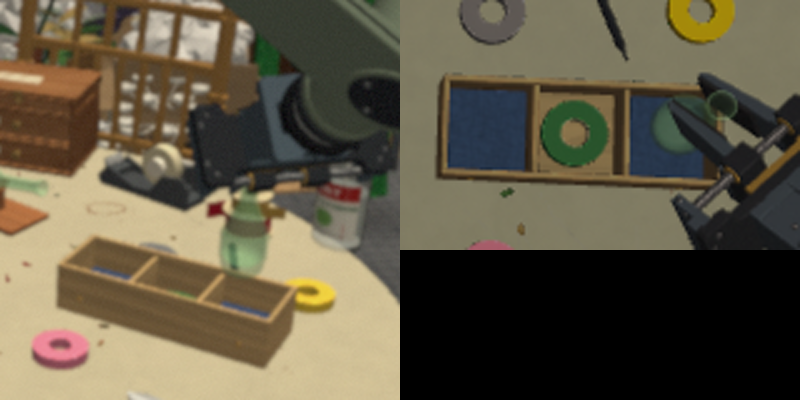

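Run:
```python
from h import *
p,Rc,s=cur(); g=p-61*Rc[:,0]; print('grasp',g, 'up in tool',Rc.T@[0,0,1])
for z in(85,112,190,233): print(z,proj('t7',np.array([g[0],g[1],z])).round(1),proj('s7',np.array([g[0],g[1],z])).round(1))
a=cv2.imread('pics/t7.png')[215:265,450:530];b=cv2.imread('pics/s7.png')[190:270,410:480]
cv2.imwrite('pics/c7b.png',np.hstack([cv2.resize(a,(480,300),interpolation=2),cv2.resize(b,(263,300),interpolation=2)]))
```

```text
grasp [ 487.71439367 -332.63427495  190.93153447] up in tool [-0.64195083  0.76674296  0.00208991]
85 [481.  241.8] [441.5 252.3]
112 [484.2 240.4] [442.8 240.4]
190 [494.6 235.8] [446.7 204.5]
233 [501. 233.] [448.9 183.8]
```

View pics/c7b.png

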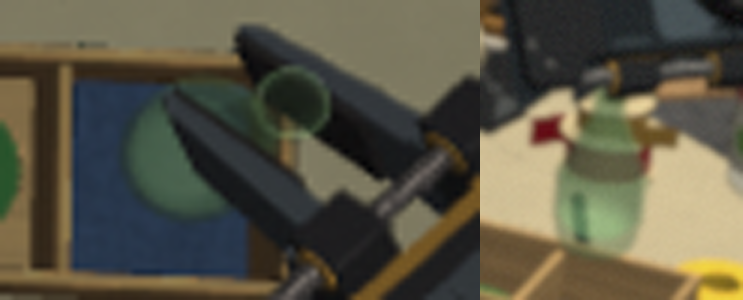

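Run:
```python
from h import *
delta([488,-339,175],Rlean(40,50,-1))
```

```text
tcp [ 523.8 -309.   135.8] shift [ 0.073 -0.148  0.051] turn [ 0.0006 -0.0002 -0.0002] deg 0.2 q [-59.3  26.3 101.9  52.4  72.6 -35.9] t 11.5 F [-0.7 -0.  -1.4] w 23.6
```

Call:
{"fn": "send_rows", "kwargs": {"commands": [[[0.073,-0.148,0.051,0,0,0],[0.073,-0.148,0.051,0,0,0],[0.073,-0.148,0.051,0,0,0]]]}}

```text
time_s: 11.88
ee_pos: [523.6, -311.1, 134.8]
ee_rot: [89.9, 39.9, 40.0]
force: [-0.0, 0.0, -1.6]
gripper_width: 23.4
```

Run:
```python
from h import *
delta([488,-339,175],Rlean(40,50,-1))
p,Rc,s=cur(); g=p-61*Rc[:,0]
snap('top','t8');snap('scene','s8')
for z in(70,97,218): print(z,proj('t8',np.array([g[0],g[1],z])).round(1),proj('s8',np.array([g[0],g[1],z])).round(1))
a=cv2.imread('pics/t8.png')[215:275,430:530];b=cv2.imread('pics/s8.png')[190:310,400:500]
cv2.imwrite('pics/c8.png',np.hstack([cv2.resize(a,(500,300),interpolation=2),cv2.resize(b,(250,300),interpolation=2)]))
# tray outline in scene
for c in ((-43,-119),(43,-119),(43,-40),(-43,-40)):
    y=np.radians(-3.45); X=np.array([493.5+c[0]*np.cos(y)-c[1]*np.sin(y),-259.2+c[0]*np.sin(y)+c[1]*np.cos(y),56]); print(X.round(0),proj('s8',X).round(1),proj('t8',X).round(1))
```

```text
tcp [ 523.8 -309.   135.8] shift [ 0.005  0.017 -0.014] turn [ 0.0003  0.     -0.0002] deg 0.1 q [-59.7  28.  102.   52.7  71.8 -37.4] t 11.88 F [-0.   0.  -1.6] w 23.4
70 [483.3 242.5] [444.9 259.7]
97 [486.6 241.1] [446.2 247.9]
218 [503.3 233.9] [452.5 191.9]
[ 443. -375.   56.] [454.7 279.5] [499.1 263.8]
[ 529. -381.   56.] [468.8 261.5] [499.3 223.5]
[ 534. -302.   56.] [432.6 252.2] [461.9 222. ]
[ 448. -297.   56.] [416.9 269.2] [461.4 262.2]
```

View pics/c8.png

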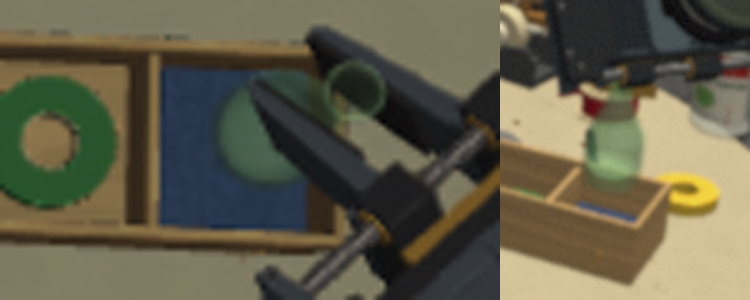

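Call:
{"fn": "send_rows", "kwargs": {"commands": [[[0.064,-0.077,0,0,0,0],[0.128,-0.153,0,0,0,0],[0.193,-0.23,0,0,0,0],[0.193,-0.23,0,0,0,0],[0.193,-0.23,0,0,0,0]]]}}

```text
time_s: 12.6
ee_pos: [523.8, -311.4, 104.9]
ee_rot: [89.8, 39.9, 39.9]
force: [0.1, -0.8, -0.3]
gripper_width: 23.7
```

Run:
```python
from h import *
delta([488,-339,145],Rlean(40,50,-1))
p,Rc,s=cur(); g=p-61*Rc[:,0]; print(g)
snap('top','t9');snap('scene','s9')
a=cv2.imread('pics/t9.png')[215:275,430:530];b=cv2.imread('pics/s9.png')[190:310,400:500]
cv2.imwrite('pics/c9.png',np.hstack([cv2.resize(a,(500,300),interpolation=2),cv2.resize(b,(250,300),interpolation=2)]))
```

```text
tcp [ 523.8 -309.   105.8] shift [ 0.007  0.017 -0.018] turn [ 0.0003  0.0001 -0.0002] deg 0.1 q [-59.7  30.1 103.5  53.8  69.5 -40.6] t 12.6 F [ 0.1 -0.8 -0.3] w 23.7
[ 487.90788129 -341.42099416  144.0816893 ]
```

View pics/c9.png

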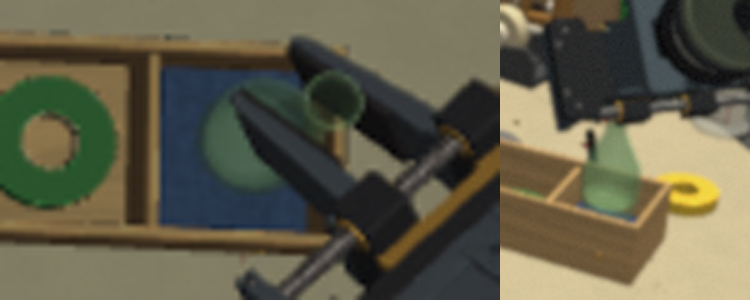

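Call:
{"fn": "send_rows", "kwargs": {"commands": [[[0.026,-0.031,0,0,0,0],[0.051,-0.061,0,0,0,0],[0.051,-0.061,0,0,0,0]]]}}

```text
time_s: 13.08
ee_pos: [523.5, -311.1, 96.6]
ee_rot: [89.9, 40.0, 40.0]
force: [0.8, 0.5, -1.6]
gripper_width: 23.9
```

```bash
cat > f.py <<'E'
from h import *
F=[];W=[]
for i in range(8):
    env.grab_frame('top'); s=env.state(); F.append(s['force']); W.append(s['torque'])
p,Rc,s=cur(); g=p-61*Rc[:,0]
print('F',np.mean(F,0).round(2),'T',np.mean(W,0).round(3),'std',np.std(F,0).round(2),'g',g.round(2),'w',s['gripper_width'],'t',s['time_s'])
E
python3 f.py
```

```text
F [ 0.2  -0.14 -1.  ] T [-0.465  0.583  0.001] std [0.36 0.41 0.41] g [ 487.83 -341.38  136.22] w 23.45638174574489 t 13.475
```

Call:
{"fn": "send_rows", "kwargs": {"commands": [[[0.013,-0.015,0,0,0,0],[0.026,-0.031,0,0,0,0],[0.026,-0.031,0,0,0,0]]]}}

```text
time_s: 13.85
ee_pos: [523.6, -311.2, 92.6]
ee_rot: [89.9, 40.0, 40.0]
force: [-0.0, -0.2, -0.5]
gripper_width: 23.6
```

```bash
python3 f.py
```

```text
F [-0.08 -0.15 -1.36] T [-0.465  0.571  0.004] std [0.4  0.41 0.69] g [ 487.84 -341.37  132.14] w 23.8192303759117 t 14.25
```

Call:
{"fn": "send_rows", "kwargs": {"commands": [[[0.006,-0.008,0,0,0,0],[0.013,-0.015,0,0,0,0],[0.013,-0.015,0,0,0,0]]]}}

```text
time_s: 14.62
ee_pos: [523.7, -311.4, 91.1]
ee_rot: [89.8, 39.9, 39.9]
force: [-0.2, -0.4, 0.8]
gripper_width: 23.7
```

```bash
python3 f.py
```

```text
F [-0.51 -0.34  0.04] T [-0.411  0.514  0.004] std [0.53 0.58 0.32] g [ 487.85 -341.38  130.15] w 23.649426097286916 t 15.025
```

Call:
{"fn": "send_rows", "kwargs": {"commands": [[[0,0,0,0,0,0],[0,0,0,0,0,0],[0,0,0,0,0,0],[0,0,0,0,0,0],[0,0,0,0,0,0]]], "jaw": -0.5}}

```text
time_s: 15.65
ee_pos: [523.7, -311.3, 90.9]
ee_rot: [89.8, 40.0, 40.0]
force: [-0.2, 0.2, 0.5]
gripper_width: 68.0
```

Call:
{"fn": "send_rows", "kwargs": {"commands": [[[-0.2,0,0,0,0,0],[-0.5,0,0,0,0,0],[-1,0,0,0,0,0],[-1,0,0,0,0,0]]]}}

```text
time_s: 16.15
ee_pos: [464.0, -364.4, 157.9]
ee_rot: [89.4, 40.1, 39.4]
force: [0.0, 0.4, -0.3]
gripper_width: 68.6
```

Run:
```python
from h import *
print(cur()[2]['force'],cur()[0],cur()[2]['qpos'])
snap('top','t10');snap('scene','s10')
a=cv2.imread('pics/t10.png')[205:275,430:530];b=cv2.imread('pics/s10.png')[170:290,390:490]
cv2.imwrite('pics/c10.png',np.hstack([cv2.resize(a,(430,300),interpolation=2),cv2.resize(b,(250,300),interpolation=2)]))
```

```text
[ 0.0197971   0.3975303  -0.28425504] [ 463.99884879 -364.39456211  157.92931342] [-67.2263198   27.6676584   98.20891376  48.4357532   78.48582978
 -38.25209392]
```

View pics/c10.png

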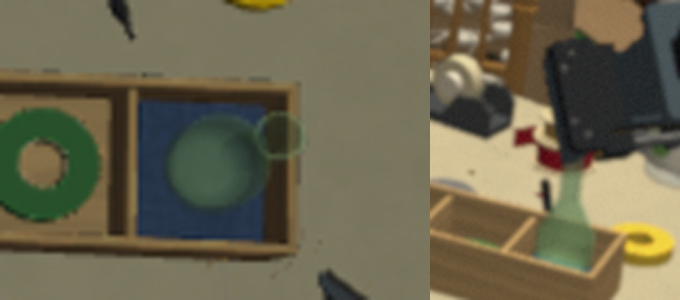

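Run:
```python
from h import *
p,Rc,s=cur(); g=p-61*Rc[:,0]; print(g); delta(g+[0,0,60],Rc)
delta([500,-260,300],Rlean(75.44,30,-1)); delta([600,-20,230],Rlean(75.44,30,-1))
```

```text
[ 428.46591046 -391.08233876  194.70014037]
tcp [ 464.3 -361.1  215.5] shift [-0.386  0.46   0.002] turn [0. 0. 0.] deg 0.0 q [-67.   27.8  98.5  48.4  78.4 -38.3] t 16.25 F [ 0.6 -0.4 -0.3] w 68.4
tcp [ 507.7 -230.5  247.2] shift [ 0.307  1.457 -0.72 ] turn [-0.0755  0.064  -0.0537] deg 40.5 q [-67.   27.8  98.5  48.4  78.4 -38.3] t 16.25 F [ 0.6 -0.4 -0.3] w 68.4
tcp [607.7   9.5 177.2] shift [ 2.524  2.406 -1.918] turn [-0.0755  0.064  -0.0537] deg 40.5 q [-67.   27.8  98.5  48.4  78.4 -38.3] t 16.25 F [ 0.6 -0.4 -0.3] w 68.4
```

Raise about 90 mm first, open fully, then turn and travel.

Call:
{"fn": "send_rows", "kwargs": {"commands": [[[-0.3,0.36,0,0,0,0],[-0.6,0.72,0,0,0,0],[-0.6,0.72,0,0,0,0]]], "jaw": -0.7}}

```text
time_s: 16.62
ee_pos: [466.0, -360.4, 251.6]
ee_rot: [89.4, 40.0, 39.7]
force: [-1.1, -0.1, -0.5]
gripper_width: 77.7
```

Call:
{"fn": "send_rows", "kwargs": {"commands": [[[0.1,0.2,-0.2,-0.02,0.016,-0.013],[0.3,0.4,-0.4,-0.038,0.032,-0.027],[0.5,0.6,-0.6,-0.057,0.048,-0.04],[0.8,0.8,-0.8,-0.0755,0.064,-0.0537],[0.8,0.8,-0.8,-0.0755,0.064,-0.0537]]]}}

```text
time_s: 17.25
ee_pos: [501.7, -221.7, 257.7]
ee_rot: [90.2, 59.9, 76.2]
force: [-0.8, 0.2, 0.4]
gripper_width: 77.7
```

Run:
```python
from h import *
p,Rc,s=cur(); g=p-61*Rc[:,0]; print(g)
delta([628.4,-8.4,57.5],Rlean(75.44,30,-1),back=120); delta([628.4,-8.4,57.5],Rlean(75.44,30,-1),back=50)
```

```text
[ 494.3618755  -251.44941     310.49764949]
tcp [621.  -37.  108.6] shift [2.333 1.053 0.714] turn [ 0.0012 -0.0011 -0.0003] deg 0.6 q [-42.6  20.5  81.5  26.1  93.2 -30.7] t 17.25 F [-0.8  0.2  0.4] w 77.7
tcp [629.8  -3.1  48. ] shift [3.033 1.051 0.719] turn [ 0.0012 -0.0011 -0.0003] deg 0.6 q [-42.6  20.5  81.5  26.1  93.2 -30.7] t 17.25 F [-0.8  0.2  0.4] w 77.7
```

Call:
{"fn": "send_rows", "kwargs": {"commands": [[[0.35,0.35,0.24,0,0,0],[0.7,0.7,0.48,0,0,0],[0.7,0.7,0.48,0,0,0]]]}}

```text
time_s: 17.62
ee_pos: [569.6, -143.1, 230.1]
ee_rot: [90.7, 59.8, 76.3]
force: [-0.3, -0.8, -0.4]
gripper_width: 77.5
```

Call:
{"fn": "send_rows", "kwargs": {"commands": [[[0.4,0.17,0.12,0,0,0],[0.8,0.35,0.23,0,0,0],[0.8,0.35,0.23,0,0,0]]]}}

```text
time_s: 18.0
ee_pos: [608.0, -82.4, 178.0]
ee_rot: [90.9, 59.9, 76.3]
force: [-0.2, -1.0, 0.0]
gripper_width: 77.1
```

Run:
```python
from h import *
delta([628.4,-8.4,57.5],Rlean(75.44,30,-1),back=70)
snap('wrist','w11')
p,Rc,s=cur()
B=np.array([628.4,-8.4,57.5]);ang=np.radians(-104.56); m=np.array([np.cos(ang)*.985,np.sin(ang)*.985,.174])
for t in(-34,0,37): print(t,proj('w11',B+m*t).round(1))
for k in(-42,-61): print([proj('w11',p+k*Rc[:,0]+w*Rc[:,2]).round(1) for w in(-39,0,39)])
a=cv2.imread('pics/w11.png')[130:370,180:460]; cv2.imwrite('pics/w11z.png',cv2.resize(a,None,fx=2.5,fy=2.5,interpolation=2))
```

```text
tcp [627.3 -12.8  65.3] shift [1.337 0.06  0.022] turn [-0.0003 -0.0012 -0.0002] deg 0.5 q [-26.3  24.4  87.2  30.1  77.5 -20.7] t 18.0 F [-0.2 -1.   0. ] w 77.1
-34 [319.3 180.4]
0 [319.2 212.1]
37 [319.1 249.8]
[array([229.6, 299. ]), array([317.5, 299.1]), array([405.5, 299.2])]
[array([219.3, 317.3]), array([317.3, 317.4]), array([415.5, 317.5])]
```

View pics/w11z.png

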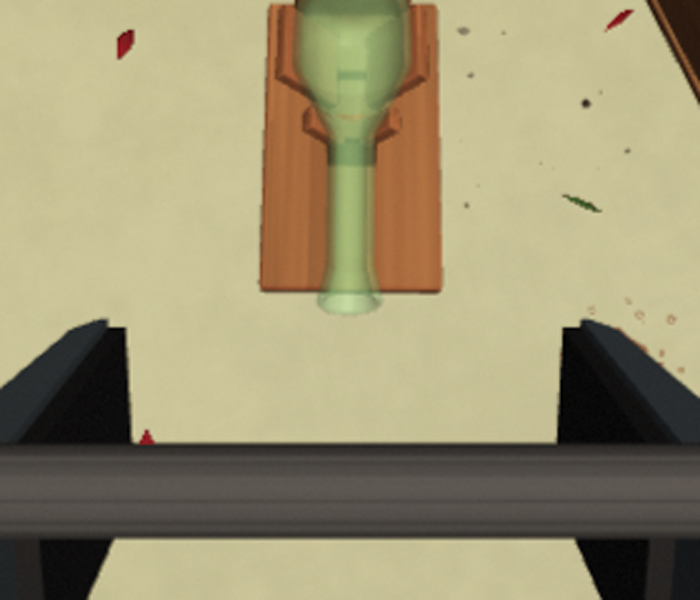

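Call:
{"fn": "send_rows", "kwargs": {"commands": [[[0.48,0.03,0.011,0,-0.001,0],[0.97,0.06,0.022,0,-0.0012,0],[0.97,0.06,0.022,0,-0.0012,0],[0.97,0.06,0.022,0,-0.0012,0]]]}}

```text
time_s: 18.55
ee_pos: [626.4, -34.0, 101.8]
ee_rot: [89.0, 60.0, 74.3]
force: [-0.1, 0.3, 0.7]
gripper_width: 77.6
```

Run:
```python
from h import *
delta([628.4,-8.4,57.5],Rlean(75.44,30,-1),back=40)
delta([628.4,-8.4,57.5],Rlean(75.44,30,-1),back=0)
snap('wrist','w12')
a=cv2.imread('pics/w12.png')[130:370,180:460]; cv2.imwrite('pics/w12z.png',cv2.resize(a,None,fx=2.5,fy=2.5,interpolation=2))
```

```text
tcp [631.    1.8  39.3] shift [ 0.72  -0.003 -0.051] turn [ 0.0001  0.0015 -0.    ] deg 0.5 q [-21.5  27.3  94.1  33.   65.9 -22.6] t 18.55 F [-0.1  0.3  0.7] w 77.6
tcp [636.1  21.1   4.7] shift [ 1.12  -0.003 -0.055] turn [ 0.0001  0.0015 -0.    ] deg 0.5 q [-21.5  27.3  94.1  33.   65.9 -22.6] t 18.55 F [-0.1  0.3  0.7] w 77.6
```

View pics/w12z.png

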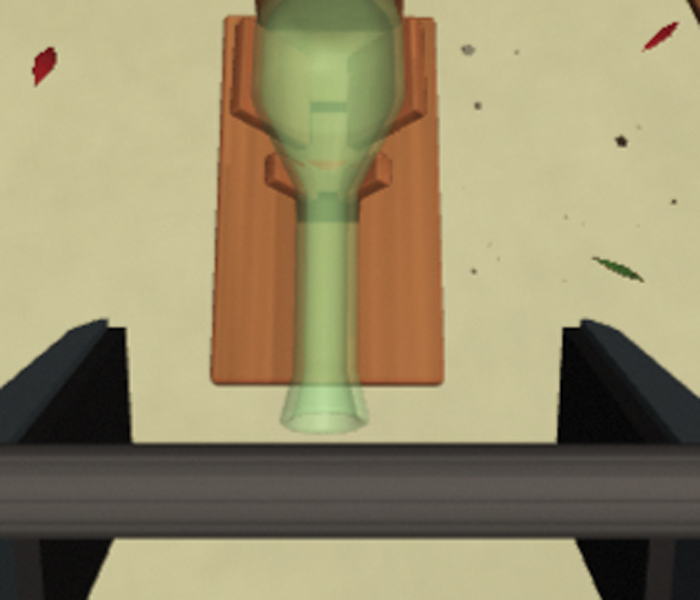

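Call:
{"fn": "send_rows", "kwargs": {"commands": [[[0.2,0,-0.03,0,0.0015,0],[0.5,0,-0.05,0,0.0015,0],[0.5,0,-0.05,0,0.0015,0],[0.5,0,-0.05,0,0.0015,0]]]}}

```text
time_s: 19.1
ee_pos: [627.8, -6.9, 57.6]
ee_rot: [90.1, 60.0, 75.7]
force: [-0.3, -0.8, 0.7]
gripper_width: 77.6
```

Run:
```python
from h import *
delta([628.4,-8.4,57.5],Rlean(75.44,30,-1),back=0)
snap('wrist','w13')
a=cv2.imread('pics/w13.png')[130:370,180:460]; cv2.imwrite('pics/w13z.png',cv2.resize(a,None,fx=2.5,fy=2.5,interpolation=2))
```

```text
tcp [636.1  21.1   4.7] shift [ 0.605 -0.012  0.01 ] turn [ 0.0002 -0.0003 -0.0001] deg 0.1 q [-19.1  29.7  97.3  34.9  60.7 -24.2] t 19.1 F [-0.3 -0.8  0.7] w 77.6
```

View pics/w13z.png

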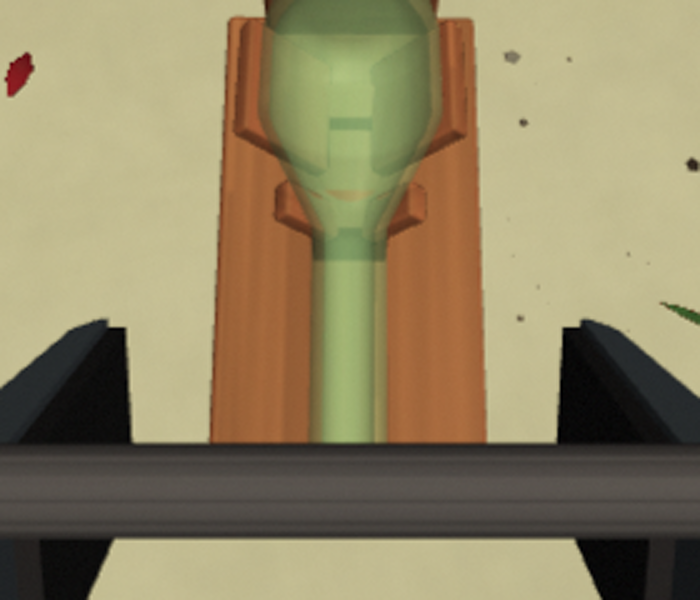

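Call:
{"fn": "send_rows", "kwargs": {"commands": [[[0.2,-0.01,0.008,0,0,0],[0.4,-0.01,0.008,0,0,0],[0.6,-0.01,0.008,0,0,0],[0.6,-0.01,0.008,0,0,0]]]}}

```text
time_s: 19.65
ee_pos: [633.7, 23.0, 2.3]
ee_rot: [90.8, 60.0, 76.3]
force: [-0.6, 0.4, 0.2]
gripper_width: 77.3
```

Call:
{"fn": "send_rows", "kwargs": {"commands": [[[0,0,0,0,0,0],[0,0,0,0,0,0],[0,0,0,0,0,0],[0,0,0,0,0,0],[0,0,0,0,0,0],[0,0,0,0,0,0],[0,0,0,0,0,0],[0,0,0,0,0,0]]], "jaw": 1, "force": 22}}

```text
time_s: 20.65
ee_pos: [635.9, 21.2, 4.7]
ee_rot: [90.1, 60.0, 75.6]
force: [2.2, -0.2, -0.3]
gripper_width: 22.6
```

Run:
```python
from h import *
delta([628.4,-8.4,57.5],Rlean(75.44,30,-1),back=0); print(cur()[1].T@[0,0,1])
```

```text
tcp [636.1  21.1   4.7] shift [ 0.    -0.001  0.002] turn [ 0.0001 -0.0002 -0.0001] deg 0.1 q [-16.3  33.3 100.1  38.   54.4 -26.6] t 20.65 F [ 2.2 -0.2 -0.3] w 22.6
[-0.86573742  0.50049749 -0.00099348]
```

Gripped at 22.6 mm. Lift straight up.

Call:
{"fn": "send_rows", "kwargs": {"commands": [[[-0.1,0.058,0,0,0,0],[-0.3,0.173,0,0,0,0],[-0.5,0.289,0,0,0,0],[-0.866,0.5,0,0,0,0],[-0.866,0.5,0,0,0,0]]]}}

```text
time_s: 21.28
ee_pos: [636.9, 21.0, 108.3]
ee_rot: [89.5, 60.0, 75.2]
force: [-0.0, -0.5, -1.2]
gripper_width: 22.6
```

Run:
```python
from h import *
p,Rc,s=cur(); g=p-61*Rc[:,0]; print(g,s['force'])
delta([600,-20,225],Rlean(-104.56,50,1))
delta([580,-60,225],Rlean(-60,50,1))
snap('scene','s14');b=cv2.imread('pics/s14.png')[80:280,220:480]
cv2.imwrite('pics/c14.png',cv2.resize(b,None,fx=2,fy=2,interpolation=2))
```

```text
[629.14026173  -8.50057032 161.1614212 ] [-0.02257056 -0.47084323 -1.20263236]
tcp [588.3 -65.2 185.8] shift [-1.15  -0.44  -0.254] turn [ 0.0004  0.0008 -0.2223] deg 80.0 q [-16.3  26.7  94.3  33.7  64.3 -18.4] t 21.27 F [-0.  -0.5 -1.2] w 22.6
tcp [ 603.4 -100.5  185.8] shift [-1.301 -0.703 -0.02 ] turn [-0.1315 -0.0225 -0.2101] deg 89.6 q [-16.3  26.7  94.3  33.7  64.3 -18.4] t 21.27 F [-0.  -0.5 -1.2] w 22.6
```

View pics/c14.png

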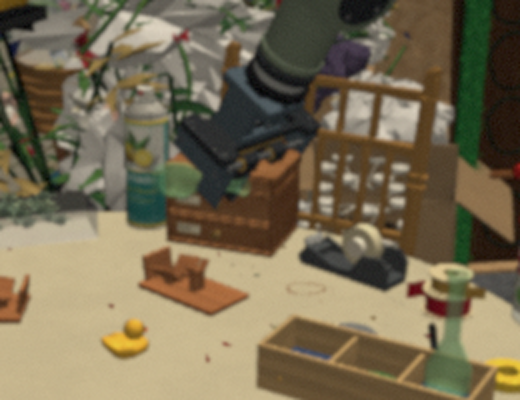

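Call:
{"fn": "send_rows", "kwargs": {"commands": [[[-0.3,0,0,0,0,-0.02],[-0.6,-0.1,-0.06,0,0,-0.048],[-0.8,-0.2,-0.12,0,0,-0.076],[-1,-0.3,-0.18,0,0,-0.104],[-1,-0.44,-0.25,0,0,-0.132],[-1,-0.44,-0.25,0,0,-0.16],[-1,-0.44,-0.25,0,0,-0.188],[-1,-0.44,-0.25,0,0,-0.21],[-1,-0.44,-0.25,0,0,-0.222],[-1,-0.44,-0.25,0,0,-0.222]]]}}

```text
time_s: 22.58
ee_pos: [588.3, -56.7, 166.0]
ee_rot: [-90.7, 40.0, -104.8]
force: [0.5, -0.8, 0.0]
gripper_width: 22.7
```

Run:
```python
from h import *
p,Rc,s=cur(); g=p-61*Rc[:,0]; print(g,s['force'],s['torque'])
delta([560,-80,225],Rlean(-104.56,50,1))
delta([560,-80,225],Rlean(-60,50,1))
snap('scene','s15');b=cv2.imread('pics/s15.png')[80:280,220:480]
cv2.imwrite('pics/c15.png',cv2.resize(b,None,fx=2,fy=2,interpolation=2))
```

```text
[600.18670391 -11.54546422 205.19667388] [ 0.50449525 -0.82790517  0.03155658] [ 0.50642405 -0.06493425 -0.03923633]
tcp [ 548.3 -125.2  185.8] shift [ 0.458 -0.64  -0.22 ] turn [ 0.0015 -0.0004  0.    ] deg 0.6 q [ 17.6  35.1  82.7 -40.4  93.6  40.9] t 22.57 F [ 0.5 -0.8  0. ] w 22.7
tcp [ 583.4 -120.5  185.8] shift [ 0.355 -0.557  0.108] turn [-0.0781 -0.0952 -0.0005] deg 44.3 q [ 17.6  35.1  82.7 -40.4  93.6  40.9] t 22.57 F [ 0.5 -0.8  0. ] w 22.7
```

View pics/c15.png

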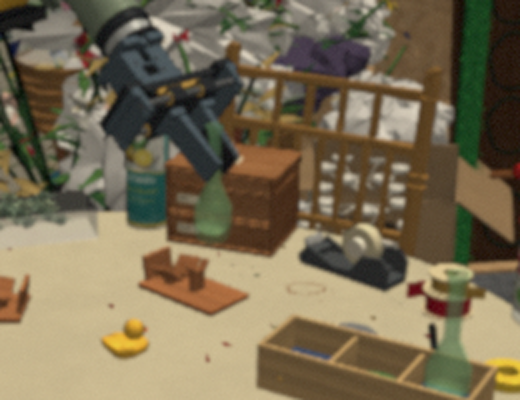

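Run:
```python
from h import *
delta([498.2,-181.8,190],Rlean(-104.56,50,1))
```

```text
tcp [ 486.5 -227.   150.8] shift [ 1.561 -1.09  -0.568] turn [ 0.001  -0.0003 -0.0002] deg 0.4 q [ 17.5  35.   82.6 -40.5  93.6  40.9] t 22.62 F [ 0.1 -0.4 -1. ] w 23.2
```

Call:
{"fn": "send_rows", "kwargs": {"commands": [[[0.39,-0.27,-0.14,0,0,0],[0.78,-0.55,-0.28,0,0,0],[0.78,-0.55,-0.28,0,0,0]]]}}

```text
time_s: 23.0
ee_pos: [535.2, -146.0, 162.0]
ee_rot: [-90.3, 40.1, -104.9]
force: [1.2, 0.9, -0.6]
gripper_width: 22.3
```

Call:
{"fn": "send_rows", "kwargs": {"commands": [[[0.39,-0.27,-0.14,0,0,0],[0.78,-0.54,-0.28,0,0,0],[0.78,-0.54,-0.28,0,0,0],[0.78,-0.54,-0.28,0,0,0]]]}}

```text
time_s: 23.5
ee_pos: [488.7, -227.2, 152.7]
ee_rot: [-90.0, 40.2, -104.5]
force: [0.3, 1.0, -0.6]
gripper_width: 22.7
```

```bash
cat > chk.py <<'E'
import sys
from h import *
n=sys.argv[1]
delta([498.2,-181.8,190],Rlean(-104.56,50,1))
p,Rc,s=cur(); g=p-61*Rc[:,0]; print('g',g)
snap('top','t'+n);snap('scene','s'+n)
for z in(g[2]-105,g[2]-78,g[2],g[2]+37): print(round(z),'pred',proj('t'+n,np.array([g[0],g[1],z])).round(1),proj('s'+n,np.array([g[0],g[1],z])).round(1),'cell',proj('t'+n,np.array([498.2,-181.8,z])).round(1),proj('s'+n,np.array([498.2,-181.8,z])).round(1))
a=cv2.imread(f'pics/t{n}.png')[195:275,360:460];b=cv2.imread(f'pics/s{n}.png')[160:280,330:430]
cv2.imwrite(f'pics/c{n}.png',np.hstack([cv2.resize(a,(500,400),interpolation=2),cv2.copyMakeBorder(cv2.resize(b,(300,360),interpolation=2),0,40,0,0,0)]))
E
python3 chk.py 16
```

```text
tcp [ 486.5 -227.   150.8] shift [ 0.015  0.012 -0.023] turn [ 0.0001  0.0002 -0.0006] deg 0.2 q [  4.   25.3 103.4 -47.9  77.6  40.7] t 23.5 F [ 0.3  1.  -0.6] w 22.7
g [ 500.36650641 -182.1309191   192.09359145]
87 pred [408. 237.] [375.3 233.8] cell [407.9 238.1] [374.8 234.2]
114 pred [409.6 235.5] [375.9 222.4] cell [409.5 236.5] [375.3 222.8]
192 pred [414.7 230.5] [377.5 188.3] cell [414.6 231.7] [376.9 188.6]
229 pred [417.4 228. ] [378.3 171.4] cell [417.3 229.1] [377.7 171.7]
```

View pics/c16.png

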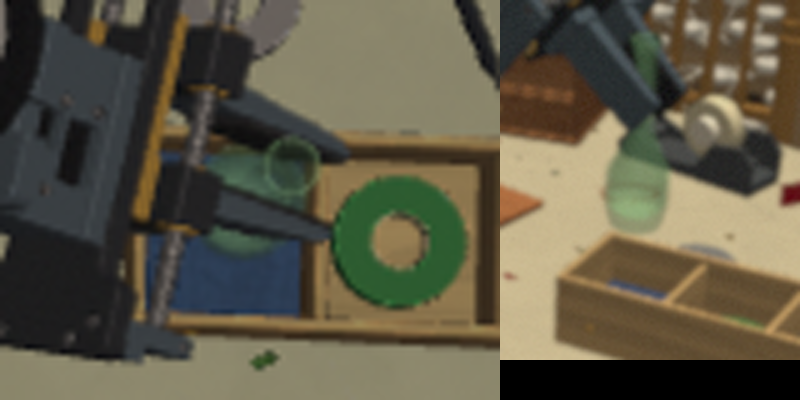

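Run:
```python
from h import *
delta([496.8,-180.8,155],Rlean(-104.56,50,1)); print(cur()[1].T@[0,0,1])
```

```text
tcp [ 485.1 -226.   115.8] shift [ 0.239  0.277 -0.041] turn [ 0.0003  0.0003 -0.0005] deg 0.2 q [  4.   25.3 103.4 -47.9  77.6  40.7] t 23.6 F [ 0.1 -0.7 -1.8] w 22.3
[-6.45219967e-01 -7.63996762e-01 -3.75795076e-04]
```

Call:
{"fn": "send_rows", "kwargs": {"commands": [[[0.04,0.05,-0.04,0,0,0],[0.1,0.12,-0.04,0,0,0],[0.17,0.2,-0.041,0,0,0],[0.239,0.277,-0.041,0,0,0],[0.239,0.277,-0.041,0,0,0],[0.239,0.277,-0.041,0,0,0]]]}}

```text
time_s: 24.35
ee_pos: [483.8, -226.8, 115.6]
ee_rot: [-90.2, 40.1, -104.5]
force: [-0.9, 0.1, -1.3]
gripper_width: 22.8
```

```bash
python3 chk.py 17
```

```text
tcp [ 486.5 -227.   150.8] shift [-0.23  -0.266  0.025] turn [ 0.0005  0.     -0.0003] deg 0.2 q [  4.1  27.7 106.2 -48.8  74.3  44.6] t 24.35 F [-0.9  0.1 -1.3] w 22.8
g [ 495.5473007  -181.67348259  154.90731558]
50 pred [405.7 241.3] [373.5 249.9] cell [405.8 240.1] [374.1 249.5]
77 pred [407.3 239.9] [374.1 238.9] cell [407.3 238.6] [374.6 238.4]
155 pred [412.1 235.4] [375.6 205.6] cell [412.1 234.1] [376.2 205.2]
192 pred [414.6 233.1] [376.4 189.1] cell [414.6 231.7] [376.9 188.7]
```

View pics/c17.png

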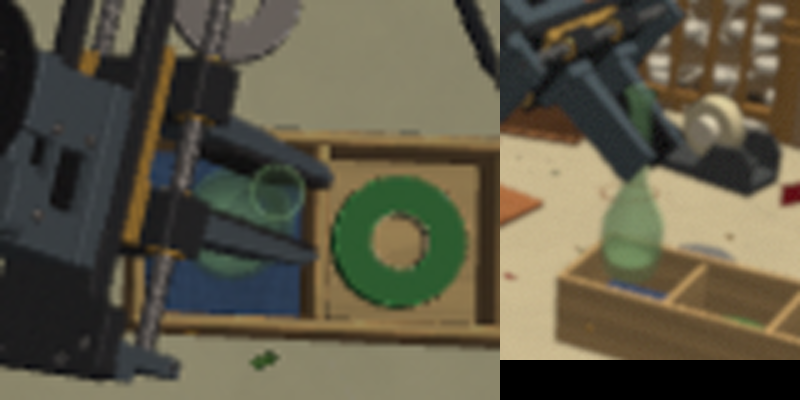

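Call:
{"fn": "send_rows", "kwargs": {"commands": [[[0.04,0.045,-0.01,0,0,0],[0.07,0.083,-0.01,0,0,0],[0.103,0.122,-0.01,0,0,0],[0.103,0.122,-0.01,0,0,0]]]}}

```text
time_s: 24.95
ee_pos: [482.4, -226.5, 99.1]
ee_rot: [-90.3, 40.1, -104.6]
force: [0.0, -0.6, -1.8]
gripper_width: 22.4
```

```bash
python3 f.py
```

```text
F [ 0.64 -0.18 -1.36] T [ 0.562 -0.075 -0.003] std [0.36 0.4  0.46] g [ 494.43 -181.35  139.  ] w 22.770515881229045 t 25.35
```

Call:
{"fn": "send_rows", "kwargs": {"commands": [[[0.01,0.011,0,0,0,0],[0.019,0.023,0,0,0,0],[0.019,0.023,0,0,0,0]]]}}

```text
time_s: 25.72
ee_pos: [482.6, -226.5, 96.4]
ee_rot: [-90.2, 40.1, -104.6]
force: [0.8, 0.9, -1.2]
gripper_width: 22.7
```

```bash
python3 f.py
```

```text
F [ 0.   -0.4  -1.22] T [ 0.546 -0.117  0.002] std [0.62 0.57 0.4 ] g [ 494.4  -181.32  135.94] w 22.63073086261711 t 26.125
```

Call:
{"fn": "send_rows", "kwargs": {"commands": [[[0.006,0.008,0,0,0,0],[0.013,0.015,0,0,0,0],[0.013,0.015,0,0,0,0]]]}}

```text
time_s: 26.5
ee_pos: [482.6, -226.5, 94.5]
ee_rot: [-90.2, 40.1, -104.6]
force: [0.2, -0.4, -1.0]
gripper_width: 22.7
```

```bash
python3 f.py
```

```text
F [ 0.02 -0.02 -1.17] T [ 0.53  -0.088  0.   ] std [0.48 0.42 0.38] g [ 494.37 -181.34  133.95] w 23.22570873701514 t 26.9
```

Call:
{"fn": "send_rows", "kwargs": {"commands": [[[0.006,0.008,0,0,0,0],[0.013,0.015,0,0,0,0],[0.013,0.015,0,0,0,0]]]}}

```text
time_s: 27.28
ee_pos: [482.6, -226.5, 92.5]
ee_rot: [-90.2, 40.1, -104.6]
force: [-0.2, 0.4, -2.0]
gripper_width: 22.5
```

```bash
python3 f.py
```

```text
F [-0.16 -0.17 -1.33] T [ 0.554 -0.105 -0.001] std [0.24 0.51 0.19] g [ 494.4  -181.35  131.95] w 22.93457940787204 t 27.675
```

Call:
{"fn": "send_rows", "kwargs": {"commands": [[[0.006,0.008,0,0,0,0],[0.013,0.015,0,0,0,0],[0.013,0.015,0,0,0,0]]]}}

```text
time_s: 28.05
ee_pos: [482.6, -226.5, 90.5]
ee_rot: [-90.2, 40.1, -104.6]
force: [0.4, -0.3, -2.6]
gripper_width: 22.1
```

```bash
python3 f.py
```

```text
F [-0.27  0.08 -1.24] T [ 0.539 -0.071  0.007] std [0.46 0.33 0.34] g [ 494.35 -181.37  129.94] w 22.613656816866484 t 28.45
```

Call:
{"fn": "send_rows", "kwargs": {"commands": [[[0.005,0.006,0,0,0,0],[0.01,0.0115,0,0,0,0],[0.01,0.0115,0,0,0,0]]]}}

```text
time_s: 28.82
ee_pos: [482.6, -226.6, 89.0]
ee_rot: [-90.2, 40.1, -104.6]
force: [0.2, -0.4, -1.2]
gripper_width: 22.2
```

```bash
python3 f.py
```

```text
F [-0.1  -0.14 -1.44] T [ 0.535 -0.089 -0.014] std [0.38 0.52 0.22] g [ 494.36 -181.41  128.44] w 22.557339954855145 t 29.225
```

Call:
{"fn": "send_rows", "kwargs": {"commands": [[[0.006,0.008,0,0,0,0],[0.013,0.015,0,0,0,0],[0.013,0.015,0,0,0,0]]]}}

```text
time_s: 29.6
ee_pos: [482.5, -226.6, 87.0]
ee_rot: [-90.2, 40.1, -104.6]
force: [0.4, -0.1, -1.6]
gripper_width: 22.3
```

```bash
python3 f.py
```

```text
F [-0.16 -0.07 -1.58] T [ 0.536 -0.105 -0.005] std [0.4  0.4  0.41] g [ 494.35 -181.44  126.46] w 22.73920103091404 t 30.0
```

Call:
{"fn": "send_rows", "kwargs": {"commands": [[[0.005,0.006,0,0,0,0],[0.01,0.0115,0,0,0,0],[0.01,0.0115,0,0,0,0]]]}}

```text
time_s: 30.38
ee_pos: [482.7, -226.6, 85.7]
ee_rot: [-90.2, 40.1, -104.5]
force: [0.6, 0.8, -0.4]
gripper_width: 22.8
```

```bash
python3 f.py
```

```text
F [-0.11  0.55 -0.3 ] T [ 0.475 -0.07   0.006] std [0.42 0.23 0.3 ] g [ 494.36 -181.47  124.96] w 22.829464844245376 t 30.775
```

Call:
{"fn": "send_rows", "kwargs": {"commands": [[[0.002,0.0025,0,0,0,0],[0.002,0.0025,0,0,0,0]]]}}

```text
time_s: 31.02
ee_pos: [482.7, -226.6, 85.4]
ee_rot: [-90.2, 40.1, -104.5]
force: [-0.6, -0.0, -0.1]
gripper_width: 22.9
```

```bash
python3 f.py
```

```text
F [0.1  0.15 0.  ] T [ 0.42  -0.085  0.022] std [0.62 0.44 0.18] g [ 494.35 -181.46  124.6 ] w 22.771679286590242 t 31.425
```

The vase's weight is now fully on the cushion (net force about 0). Release and back out.

Call:
{"fn": "send_rows", "kwargs": {"commands": [[[0,0,0,0,0,0],[0,0,0,0,0,0],[0,0,0,0,0,0],[0,0,0,0,0,0],[0,0,0,0,0,0]]], "jaw": -0.5}}

```text
time_s: 32.05
ee_pos: [482.6, -226.6, 85.3]
ee_rot: [-90.2, 40.1, -104.5]
force: [-0.2, -0.3, -0.1]
gripper_width: 67.6
```

Call:
{"fn": "send_rows", "kwargs": {"commands": [[[-0.2,0,0,0,0,0],[-0.5,0,0,0,0,0],[-1,0,0,0,0,0],[-1,0,0,0,0,0]]]}}

```text
time_s: 32.55
ee_pos: [504.8, -149.9, 152.1]
ee_rot: [-89.7, 40.3, -104.0]
force: [-0.3, -0.1, -0.2]
gripper_width: 68.4
```

Call:
{"fn": "send_rows", "kwargs": {"commands": [[[-0.3,0,0,0,0,0],[-0.7,0,0,0,0,0],[-0.7,0,0,0,0,0],[-0.7,0,0,0,0,0]]]}}

```text
time_s: 33.05
ee_pos: [514.4, -101.3, 194.1]
ee_rot: [-90.3, 40.1, -104.6]
force: [0.1, 0.2, 0.8]
gripper_width: 68.4
```

Run:
```python
from h import *
print(cur()[2]['force'],cur()[0],cur()[2]['time_s'])
snap('top','t20');snap('scene','s20')
a=cv2.imread('pics/t20.png')[155:295,220:530];b=cv2.imread('pics/s20.png')[150:310,240:500]
cv2.imwrite('pics/c20.png',np.vstack([cv2.resize(a,(620,280),interpolation=2),cv2.resize(b,(520,320),interpolation=2)[:, :] if 0 else cv2.copyMakeBorder(cv2.resize(b,(520,320),interpolation=2),0,0,0,100,0)]))
```

```text
[0.08983205 0.18351343 0.78946608] [ 514.39407192 -101.25470562  194.08607001] 33.05
```

View pics/c20.png

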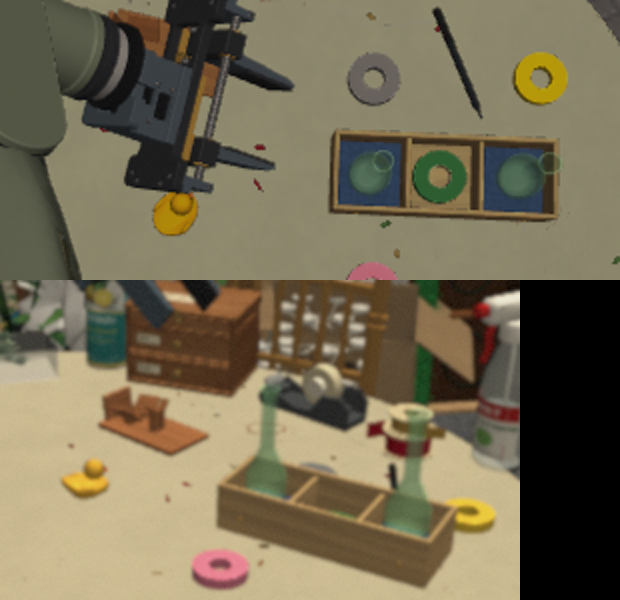

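```bash
python3 -c "
from workcell import env
print(env.job_done())"
```

```text
the job is handed in; nothing more can be done
None
```

Both vases are standing upright on their blue cushions: the larger one in the right (-y) compartment, the smaller one in the left (+y). I handed in at about 33 s of the 72 s.

- **Grip and placing:** I gripped each neck with 22 N, and the fingers read 23.4 mm on the larger vase and 22.6 mm on the smaller. I lowered each in small steps, with averaged force readings, until the reading went from about -1.3 N to about 0. The cushion was then carrying the vase's own weight of about 1.2 N. Then I opened the fingers and backed out.
- **Final pictures:** The top and scene views show both vases upright inside their compartments, with the stem tape in the middle. The duck is where it was, and the gripper is clear with about 0 N on it, within sensor noise. I took no pictures after handing in.

**What failed or disagreed**
- **Tool position:** Images from all three cameras put the real fingertips about 42 mm behind the reported TCP, along the fingers. My first close on the larger vase therefore shut on nothing just above the neck, without disturbing it. I applied that correction from then on.
- **Camera and arm:** Vase positions from the cameras and from the arm differed by 2 to 4 mm. The smaller vase may sit 2 to 3 mm off the centre of its compartment.
- **Cushion height:** The top camera's depth read both cushions at about 19 mm above the table. The vases met them at grasp heights about 6 mm apart, so I relied on the feel.

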